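# Pack the clamping squares away in the chest's tray

## Task

Pull the tray of the little grey chest right out and pack both L-shaped wooden corner squares and the sanding block into it, so that all three lie flat on its floor inside the rim (they fit only when the two squares are turned to frame the block), then push the tray fully home. Do not shift or knock over the jar of nuts, the oil can or the masking tape.

Things in the scene. Friction and masses are not known exactly. Their poses are not given: they have to be found in the camera images.
- tray (a joint): how far the chest's slide-out tray is pulled out, m: 0 = fully home, 0.156 = at its outer stop. It slides straight out of the chest's front, stays where it is left, and moves with about 3 N of drag.
- tray_floor (a point): centre of the black tray's floor, on its upper face, 12 mm above the bench; moves with the tray. x points along the slide INTO the chest (the tray opens towards -x), y to the left of one who looks into the chest, z up. The flat floor measures 118 mm along x, 160 mm along y; all round it a rim, 3 mm thick, rises 8 mm and flares out by 3 mm.
- chest: low grey chest, fixed, 172 mm deep, 196 mm wide, 53 mm high with a flat top; origin at the centre of its underside, axes as tray_floor (front at x = -0.086). With the tray at its outer stop, the rear rim's outer edge stands 26 mm in front of the chest. The opening is 36 mm high above the tray floor, so only pieces that lie flat side by side go in.
- tray_handle (a point): middle of the tray's bow handle: a straight horizontal steel bar along tray_floor's y axis, 9 mm thick, 74 mm of it straight, 32 mm above the bench, with a gap of 35 mm between the bar and the tray's front face. Axes as tray_floor. It moves with the tray.
- square_a_leg (a point): pale wooden L-shaped corner square, 20 mm thick, legs 24 mm wide, 0.11 kg. Point: middle of the LONG leg, half-way up. z up, y along the long leg, which spans x -0.012 to 0.012, y -0.073 to 0.073 from the point; the short leg joins at its -y end and spans x 0.012 to 0.070, y -0.073 to -0.049. Holes: two in the +y half of the long leg, one in the short leg. Starts on top of the chest.
- square_b_leg (a point): pale wooden L-shaped corner square, 20 mm thick, legs 24 mm wide, 0.11 kg. Point: middle of the LONG leg, half-way up. z up, y along the long leg, which spans x -0.012 to 0.012, y -0.073 to 0.073 from the point; the short leg joins at its -y end and spans x 0.012 to 0.070, y -0.073 to -0.049. Holes: two in the +y half of the long leg, one in the short leg. Same as the other square; starts on the bench.
- sanding_block_mid (a point): cork sanding block, reddish brown, 56 x 94 x 31 mm, 0.07 kg; the point lies at its centre, 15 mm above the surface that it lies on; its y axis runs along the 94 mm length, z is up. The upper part that the fingers hold measures 56 mm across. Starts flat on the bench.
- tool_box: obstacle: fixed red steel tool box on the bench, 171 mm deep (x) by 308 mm wide (y), its lid ajar, up to about 0.23 m high; origin at the centre of its underside.
- bench_vice: obstacle: fixed blue bench vice at the bench's front edge, left of the work, about 320 mm along x by 180 mm along y, its top 0.16 m above the bench.
- jar_nuts_mid (a point): bystander: clear jar of nuts with a dark lid, 68 mm across, 95 mm high; point at its middle. Loose.
- oil_can_mid (a point): bystander: grey metal oil can with a bent spout, 64 x 103 mm, 152 mm high; point 50 mm up on its axis. Loose.
- masking_tape_mid (a point): bystander: roll of masking tape lying flat, 98 mm across, 25 mm high; point at its middle. Loose.

How it is judged:
On the way, in this order (a step that is already met when the one before it is completed fails the run):
1. the tray is pulled out, by at least 120 mm (value of joint tray above 0.12 m), for 0.2 s.
2. both squares and the sanding block lie flat on the tray floor inside the rim, the tray still out (z of square_a_leg in the frame of tray_floor between 0.006 and 0.013 m and angle between the z axis of each of square_a_leg, square_b_leg, sanding_block_mid and the z axis of tray_floor, either way round below 0.06 rad and x of square_a_leg in the frame of tray_floor between -0.059 and 0.059 m and y of square_a_leg in the frame of tray_floor between -0.03 and 0.03 m and z of square_b_leg in the frame of tray_floor between 0.006 and 0.013 m and x of square_b_leg in the frame of tray_floor between -0.059 and 0.059 m and y of square_b_leg in the frame of tray_floor between -0.03 and 0.03 m and z of sanding_block_mid in the frame of tray_floor between 0.012 and 0.018 m and x of sanding_block_mid in the frame of tray_floor between -0.03 and 0.03 m and y of sanding_block_mid in the frame of tray_floor between -0.03 and 0.03 m and value of joint tray above 0.05 m), for 0.2 s.
At the end, for the whole second after the job is handed in: both squares and the sanding block lie on the tray floor inside the rim (undersides within 3 mm of the floor, tilted less than 0.06 rad) and the tray is within 6 mm of fully home (z of square_a_leg in the frame of tray_floor between 0.006 and 0.013 m and angle between the z axis of each of square_a_leg, square_b_leg, sanding_block_mid and the z axis of tray_floor, either way round below 0.06 rad and x of square_a_leg in the frame of tray_floor between -0.059 and 0.059 m and y of square_a_leg in the frame of tray_floor between -0.03 and 0.03 m and z of square_b_leg in the frame of tray_floor between 0.006 and 0.013 m and x of square_b_leg in the frame of tray_floor between -0.059 and 0.059 m and y of square_b_leg in the frame of tray_floor between -0.03 and 0.03 m and z of sanding_block_mid in the frame of tray_floor between 0.012 and 0.018 m and x of sanding_block_mid in the frame of tray_floor between -0.03 and 0.03 m and y of sanding_block_mid in the frame of tray_floor between -0.03 and 0.03 m and value of joint tray below 0.006 m); the robot touches nothing.
It fails at once if the jar of nuts is shifted by more than 20 mm or knocked over (distance of jar_nuts_mid from where it was at the start of the episode above 0.02 m or angle between jar_nuts_mid's own z axis and vertical above 0.5 rad).
It fails at once if the oil can is shifted by more than 20 mm or knocked over (distance of oil_can_mid from where it was at the start of the episode above 0.02 m or angle between oil_can_mid's own z axis and vertical above 0.5 rad).
It fails at once if the roll of masking tape is shifted by more than 20 mm or knocked over (distance of masking_tape_mid from where it was at the start of the episode above 0.02 m or angle between masking_tape_mid's own z axis and vertical above 0.5 rad).
It also fails if it takes over 72 s, if anything falls off the work surface, if the arm or the gripper's body presses on something with over 40 N, if the wrist force passes 120 N, or if a joint passes its speed limit or range.

## Robot

A 6-joint arm with a two-finger parallel gripper is mounted at the origin on a cart in front of the work surface, level with it; the furniture and walls round the work are solid. World frame = base frame: x ahead of the robot, y to its left, z up, the work surface at z = 0. Lengths are in m, angles in rad, forces in N, time in s.
With the tool pointing down it reaches from about 0.35 to 0.975 m from the base axis. Payload 4.9 kg.
Tool frame: the origin (TCP) lies midway between the tips of the shut fingers; the grasp point (between the pads) lies 19 mm behind it (manip.pinch_z is the distance from the TCP to the grasp point, in m); z points along the fingers, y is the direction in which the jaws open and shut (so a half turn about z gives the same grasp; the last joint's range is limited). The gripper opens to 85 mm and grips with 20 to 120 N. Pads are 22 mm wide; open, the fingers measure 114 mm over their backs; the gripper's body (76 mm by 85 mm) begins 54 mm behind the grasp point. The pads swing forward as they close: fully open they stand 13 mm farther back than shut.
Start: joints at [-1.444, 0.053, 1.613, -0, 1.476, -0.119], TCP at [0.152, -0.606, 0.231] pointing down, gripper open.
Joint ranges: [-3.01, 3.01], [-1.01, 2.22], [0.06, 2.58], [-1.02, 4.17], [0.09, 2.62], [-3.14, 3.14]. Speed limits (rad/s): [2.57, 2.57, 3.14, 3.14, 3.14, 3.14].

## Interface

Orientations are given as a unit quaternion [w, x, y, z].
In Python, from plant import manip gives the robot as it stands.
- The arm moves only by the tool drive_tool, never from a script. Its argument "commands" is text: rows parted by semicolons, each of 5 numbers parted by spaces: the finger opening in mm, from 0 to 85.4, then the shift along the tool's x, y, z in units of 30 mm (1.0 is 30 mm), then the turn about the tool's z in degrees. A call has exactly 8 rows; each row shifts and turns the commanded pose from where the row before left it, along the tool's axes as they then stand; what a row does not reach is not made up. A row lasts 1/8 s, in which the tool goes at most 62.5 mm and 10.7 degrees, less where a joint would pass 70% of its speed; a pose out of reach is approached as far as the arm can. A call is refused whole if a number of a shift passes 1 or a number of a turn 10.7, either way. A call with a gripper value outside its range is refused whole. The fingers move at their own pace and stop on an object; the grip force is fixed at half the most. Time passes only in rows, so rows that do not move let the fingers close, or fill a call up. It gives the time, the measured TCP pose, the force and the opening at its end, in the units of the state.
- manip.state(): the state, without advancing time (a new reading comes with each control period).
- manip.grab_frame(name): name is "side" or "top"; returns the picture (420x560x3 uint8, red, green, blue); there is no depth.
- manip.camera_params(name): a dict with "fx", "fy", "cx", "cy" (pixels), "distortion" ([k1, k2, p1, p2, k3] as OpenCV has them; the pictures are not rectified), "xyz" and "orientation" of the camera in the world. Camera axes: x right, y down, z forward; pixel columns grow to the right and rows downward; lengths in m; the calibration is good to about 2 mm. A picture is of the moment at which its call begins. camera_params takes no time and is no camera call.
- manip.job_done(): hands the job in, once; it reports no verdict.
The state is a dict: "time": time; "joint_pos": joint angles; "joint_vel": joint speeds; "joint_efforts": joint torques, N m; "tool_pos": TCP position; "tool_rot": TCP orientation; "contact_force": force on the tool from outside, world axes, zero at the start; "ft_torque": the same for the moment, N m; "gripper_width": opening from 0.0 (shut) to 1.0 (fully open).
Only numpy, scipy, OpenCV 4.12 (cv2) and the standard library are available. Lean on these libraries where they do the work, as an engineer would, in place of code of your own. Each camera call takes 0.05 s, during which the arm holds its last target. There are 200 camera calls.

## Working session

There is one attempt and no reset: what is moved stays moved. The work goes in short steps, Python scripts to look and compute and a tool call to move; the robot and the scene stay as the last step left them, time stands still between calls to the robot, and variables do not carry over. Pictures are saved under pics/ and viewed, about 8 in all and at most 12, crops included, and the job is handed in when it is done.

Besides the shell and the picture viewer there is one more tool, called as a command line: name --argument value ..., lists and objects as JSON in quotes. drive_tool: Moves the arm, as the interface text tells. Its arguments: {"type":"object","properties":{"commands":{"type":"string"}},"required":["commands"]}

```bash
mkdir -p pics; cat > h.py <<'E'
import numpy as np, cv2
from scipy.spatial.transform import Rotation as R
from plant import manip
def cam(n):
    p=manip.camera_params(n); K=np.array([[p['fx'],0,p['cx']],[0,p['fy'],p['cy']],[0,0,1]])
    q=p['orientation']; return K,np.array(p['distortion'],float),np.array(p['xyz']),R.from_quat([q[1],q[2],q[3],q[0]]).as_matrix()
def px2w(n,uv,z):
    K,d,t,M=cam(n); u=cv2.undistortPoints(np.array(uv,float).reshape(-1,1,2),K,d).reshape(-1,2)
    r=np.c_[u,np.ones(len(u))]@M.T; return t+r*((z-t[2])/r[:,2])[:,None]
def w2px(n,P):
    K,d,t,M=cam(n); return cv2.projectPoints((np.array(P,float).reshape(-1,3)-t)@M,np.zeros(3),np.zeros(3),K,d)[0].reshape(-1,2)
def snap(n,f,crop=None,s=1):
    im=manip.grab_frame(n)[:,:,::-1]
    cv2.imwrite('pics/raw_'+f,im)
    if crop: x0,y0,x1,y1=crop; im=im[y0:y1,x0:x1]
    cv2.imwrite('pics/'+f,cv2.resize(im,None,fx=s,fy=s,interpolation=cv2.INTER_CUBIC))
E
python3 - <<'E'
from h import *
snap('top','t0.png',s=1.42); snap('side','s0.png',s=1.42)
s=manip.state(); print(s['tool_pos'],s['tool_rot'],s['time'],manip.pinch_z)
for n in('top','side'): print(manip.camera_params(n))
E
```

```text
[ 0.15198638 -0.60566073  0.23019046] [-9.20630439e-04  9.92457125e-01  1.22588775e-01 -9.22475224e-06] 0.1 0.0187
{'fx': 511.73713631837916, 'fy': 511.73713631837916, 'cx': 278.76852747599287, 'cy': 206.64643355828167, 'distortion': array([-0.13451881,  0.        ,  0.        ,  0.        ,  0.        ]), 'xyz': array([ 0.22887747, -0.18990062,  1.6485609 ]), 'orientation': array([ 0.06021292, -0.70421224,  0.70557971, -0.05115465])}
{'fx': 456.70292576148177, 'fy': 456.70292576148177, 'cx': 279.9006969532254, 'cy': 211.37638910592705, 'distortion': array([0.00773036, 0.        , 0.        , 0.        , 0.        ]), 'xyz': array([ 0.04242939, -1.28521914,  1.06829115]), 'orientation': array([-0.41175232,  0.88838425, -0.18774796,  0.07735729])}
```

View pics/t0.png

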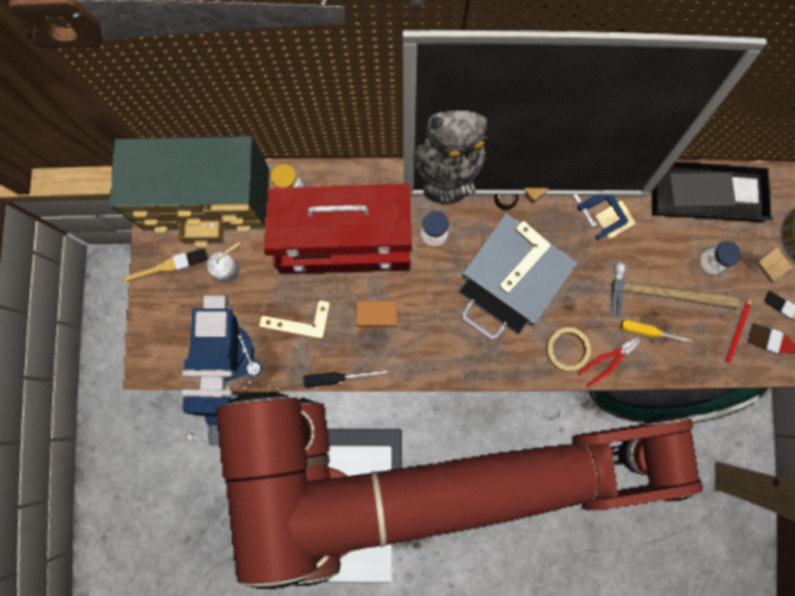

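View pics/s0.png

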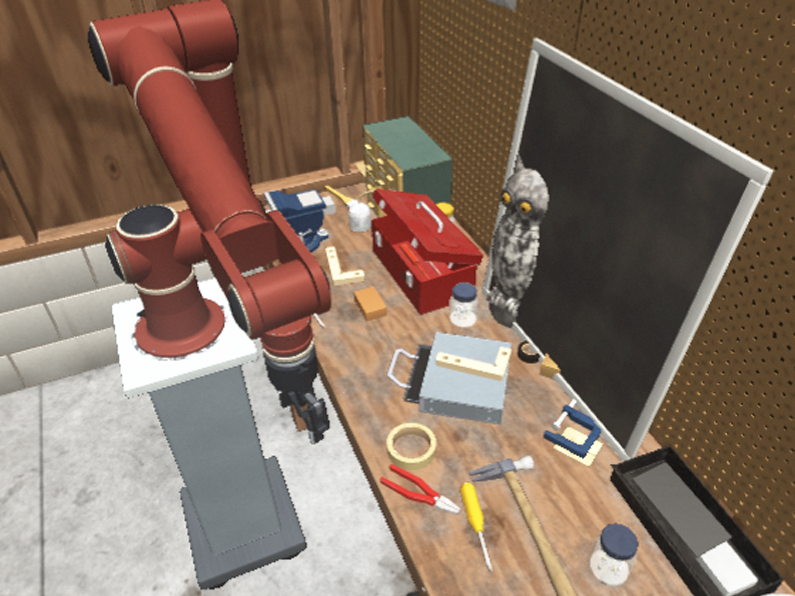

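The top view shows the chest at about (520,270), with the tray slightly out and its handle at (485,318). Square A lies on the chest, square B at (300,320) and the cork block at (377,313). The tape is at (569,348), the jar at (435,228) and the oil can at (222,262). I'll zoom in for exact pixels.

```bash
python3 - <<'E'
import cv2
im=cv2.imread('pics/raw_t0.png')
a=im[145:255,300:430]; b=im[200:245,175:290]
cv2.imwrite('pics/z0.png',cv2.resize(a,None,fx=6,fy=5.4,interpolation=cv2.INTER_CUBIC)[:594])
a6=cv2.resize(a,(650,550),interpolation=cv2.INTER_CUBIC); cv2.imwrite('pics/z0.png',a6)
cv2.imwrite('pics/z1.png',cv2.resize(b,None,fx=6,fy=6,interpolation=cv2.INTER_CUBIC))
E
```

```text
(no output)
```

View pics/z0.png

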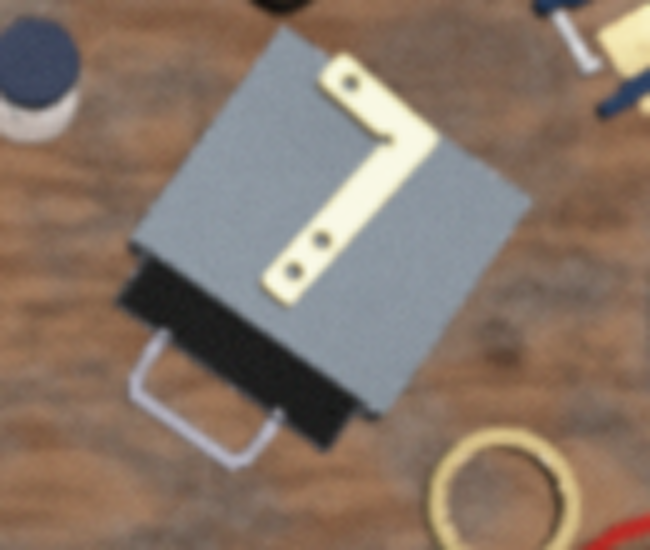

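View pics/z1.png

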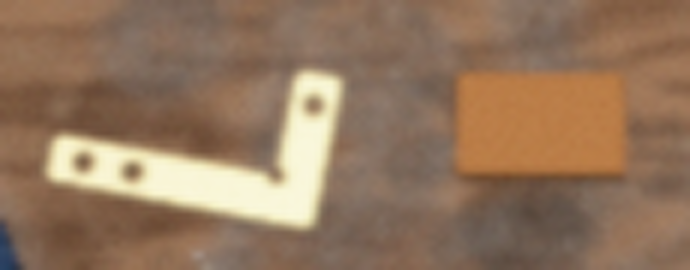

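```bash
cat >> h.py <<'E'
L=np.array([[-.012,-.073],[.07,-.073],[.07,-.049],[.012,-.049],[.012,.073],[-.012,.073]])
def fit(m,w):
    m=np.array(m,float);w=np.array(w)[:,:2];mc,wc=m.mean(0),w.mean(0);a=m-mc;b=w-wc
    th=np.arctan2((a[:,0]*b[:,1]-a[:,1]*b[:,0]).sum(),(a*b).sum());c,s=np.cos(th),np.sin(th);Q=np.array([[c,-s],[s,c]])
    t=wc-Q@mc; return t,th,np.abs(m@Q.T+t-w).max()
E
python3 - <<'E'
from h import *
z0=lambda p:(np.array(p)+.5)/5-.5+[300,145]
z1=lambda p:(np.array(p)+.5)/6-.5+[175,200]
pr=lambda n,f:print(n,f[0].round(4),np.degrees(f[1]).round(1),f[2].round(4))
pr('A',fit(L,px2w('top',z0([(438,137),(343,53),(318,78),(395,135),(263,283),(290,305)]),.073)))
pr('B',fit(L,px2w('top',z1([(316,229),(343,74),(298,70),(278,175),(53,135),(46,180)]),.020)))
pr('blk',fit([(.028,.047),(.028,-.047),(-.028,-.047),(-.028,.047)],px2w('top',z1([(458,72),(625,72),(626,175),(458,175)]),.031)))
C=px2w('top',z0([(283,27),(530,203),(380,415),(133,242)]),.053)
pr('chest',fit([(.086,.098),(.086,-.098),(-.086,-.098),(-.086,.098)],C))
print('handle',px2w('top',z0([(133,388),(237,465)]),.032).round(4))
print('tray front corners',px2w('top',z0([(120,300),(328,450)]),.02).round(4))
print('jar/tape',px2w('top',z0([(38,62)]),.095).round(3),px2w('top',z0([(503,505)]),.025).round(3))
print('oil can top approx', px2w('top',[(222/1.42,262/1.42)],.1).round(3),'toolbox',px2w('top',np.array([(268,272),(410,270),(412,185)])/1.42,.15).round(3))
E
```

```text
A [ 0.5439 -0.4573] 47.9 0.0043
B [0.4132 0.0674] -9.9 0.0018
blk [ 0.4426 -0.1248] 0.0 0.0027
chest [ 0.5396 -0.4471] -36.1 0.0028
handle [[ 0.4353 -0.3202  0.032 ]
 [ 0.3859 -0.3856  0.032 ]]
tray front corners [[ 0.4941 -0.3137  0.02  ]
 [ 0.3964 -0.4457  0.02  ]]
jar/tape [[ 0.633 -0.259  0.095]] [[ 0.36  -0.557  0.025]]
oil can top approx [[0.546 0.212 0.1  ]] toolbox [[ 0.514  0.099  0.15 ]
 [ 0.517 -0.2    0.15 ]
 [ 0.703 -0.206  0.15 ]]
```

Fits are consistent: residuals are at most 4 mm and the sizes match. Placing plan: B at the front of the tray (tray-frame x -0.044), A at the rear turned half round, and the block between them. I'll write a small planner that turns poses into rows.

```bash
cat >> h.py <<'E'
PHI=-36.1
def yaw(s): 
    w,x,y,z=s['tool_rot']; return np.degrees(np.arctan2(2*(x*y+w*z),1-2*(y*y+z*z)))
def plan(wps,smax=1.0):
    """wps: (x,y,z,yaw deg,opening mm); prints rows from the measured pose"""
    s=manip.state(); p=np.array(s['tool_pos']); a=yaw(s); rows=[]
    print('t',s['time'],'at',p.round(4),'yaw',round(a,1),'F',np.round(s['contact_force'],1),'w',round(85.4*s['gripper_width'],1))
    for x,y,z,yw,o in wps:
        t=np.array([x,y,z]); k=0
        while k<60:
            k+=1; d=(t-p)/.03; da=(yw-a+180)%360-180; c,sn=np.cos(np.radians(a)),np.sin(np.radians(a))
            M=np.array([[c,sn,0],[sn,-c,0],[0,0,-1]]); n=max(np.abs(M@d).max()/smax,abs(da)/10.5,1)
            u=(M@d/n).round(2); r=round(-da/n,1)
            rows.append(f'{o:g} {u[0]:g} {u[1]:g} {u[2]:g} {r:g}'); p=p+M.T@u*.03; a-=r
            if n<=1: break
    for i in range(0,len(rows),8): print('; '.join(rows[i:i+8]), len(rows[i:i+8]))
E
python3 - <<'E'
from h import *
plan([(.36,-.39,.19,53.9,40),(.4106,-.3529,.075,53.9,40),(.4106,-.3529,.018,53.9,40)])
E
```

```text
t 0.1 at [ 0.152  -0.6057  0.2302] yaw 14.1 F [-0.5  0.3 -0.3] w 85.4
40 1 -0.62 0.16 -4.7; 40 1 -0.52 0.15 -4.5; 40 1 -0.42 0.15 -4.3; 40 1 -0.33 0.14 -4.2; 40 1 -0.25 0.14 -4.1; 40 1 -0.18 0.13 -4.1; 40 1 -0.11 0.13 -4; 40 1 -0.04 0.14 -4 8
40 1 0.04 0.13 -4; 40 0.49 0.05 0.07 -1.9; 40 0.52 0.16 1 -0; 40 0.52 0.17 1 -0; 40 0.52 0.16 1 -0; 40 0.43 0.14 0.83 -0; 40 0 0 1 -0; 40 0 0 0.9 -0 8
```

drive_tool --commands "40 1 -0.62 0.16 -4.7; 40 1 -0.52 0.15 -4.5; 40 1 -0.42 0.15 -4.3; 40 1 -0.33 0.14 -4.2; 40 1 -0.25 0.14 -4.1; 40 1 -0.18 0.13 -4.1; 40 1 -0.11 0.13 -4; 40 1 -0.04 0.14 -4"

```text
time: 1.1
tool_pos: [0.3294, -0.4216, 0.1964]
tool_rot: [-0.0, 0.913, 0.408, -0.0]
contact_force: [0.1, -0.2, -0.2]
gripper_width: 0.465
```

drive_tool --commands "40 1 0.04 0.13 -4; 40 0.49 0.05 0.07 -1.9; 40 0.52 0.16 1 0; 40 0.52 0.17 1 0; 40 0.52 0.16 1 0; 40 0.43 0.14 0.83 0; 40 0 0 0 0; 40 0 0 0 0"

```text
time: 2.1
tool_pos: [0.4106, -0.3544, 0.0772]
tool_rot: [0.001, 0.892, 0.453, -0.0]
contact_force: [0.0, -0.6, 1.4]
gripper_width: 0.462
```

```bash
python3 - <<'E'
from h import *
snap('side','s1.png',(250,200,400,310),5)
plan([(.4106,-.3529,.018,53.9,40)])
E
```

```text
t 2.15 at [ 0.4109 -0.3547  0.0777] yaw 53.8 F [-0.2 -0.8 -0.2] w 40.1
40 0.02 -0.02 1 -0; 40 0.02 -0.02 0.99 -0.1 2
```

View pics/s1.png

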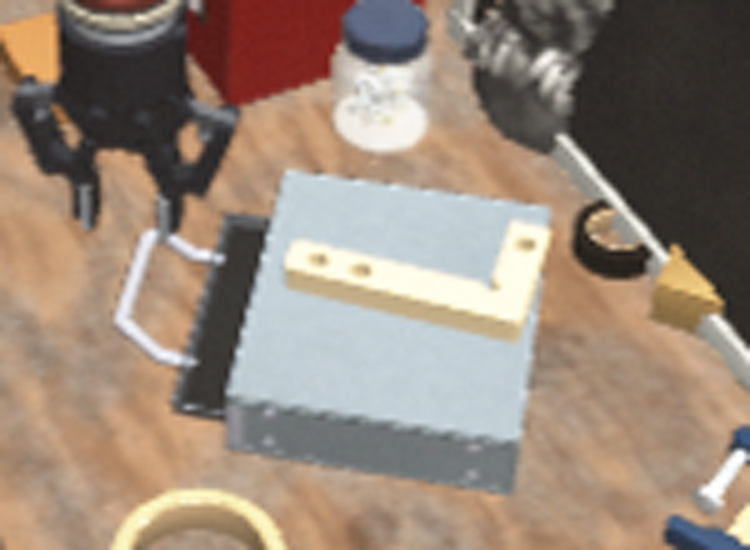

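The open fingers straddle the handle bar's line at (150,240), and the jaw direction matches. I'll descend, close, then pull 4.1 units along -tool y.

drive_tool --commands "40 0.02 -0.02 1 0; 40 0.02 -0.02 0.99 0; 40 0 0 0 0; 5 0 0 0 0; 5 0 0 0 0; 5 0 0 0 0; 5 0 0 0 0; 5 0 0 0 0"

```text
time: 3.15
tool_pos: [0.4117, -0.3535, 0.019]
tool_rot: [0.002, 0.891, 0.453, 0.0]
contact_force: [-0.5, -0.4, 7.2]
gripper_width: 0.075
```

drive_tool --commands "5 0 -0.3 0 0; 5 0 -0.6 0 0; 5 0 -0.7 0 0; 5 0 -0.7 0 0; 5 0 -0.7 0 0; 5 0 -0.6 0 0; 5 0 -0.2 0 0; 5 0 0 0 0"

```text
time: 4.15
tool_pos: [0.3187, -0.2859, 0.0189]
tool_rot: [0.002, 0.891, 0.453, -0.0]
contact_force: [-2.7, 0.1, 12.5]
gripper_width: 0.074
```

drive_tool --commands "5 0 -0.1 0 0; 5 0 -0.1 0 0; 5 0 -0.1 0 0; 5 0 0 0 0; 5 0 0 0 0; 30 0 0 0 0; 36 0 0 0 0; 36 0 0 0 0"

```text
time: 5.15
tool_pos: [0.3103, -0.2785, 0.0159]
tool_rot: [-0.001, 0.891, 0.453, -0.0]
contact_force: [-0.8, -0.2, 0.0]
gripper_width: 0.423
```

```bash
python3 - <<'E'
from h import *
plan([(.30,-.27,.10,53.9,40),(.36,.0,.13,80,45),(.4103,.0507,.09,80.1,45)])
E
```

```text
t 5.15 at [ 0.3103 -0.2785  0.0159] yaw 53.9 F [-0.8 -0.2  0. ] w 36.1
40 0.01 -0.16 -1 -0; 40 0.01 -0.16 -1 -0; 40 0.01 -0.12 -0.8 -0; 45 1 -0.44 -0.12 -3.1; 45 1 -0.37 -0.12 -3; 45 1 -0.32 -0.11 -3; 45 1 -0.26 -0.11 -2.9; 45 1 -0.2 -0.11 -2.9 8
45 1 -0.15 -0.11 -2.9; 45 1 -0.1 -0.11 -2.8; 45 1 -0.06 -0.11 -2.8; 45 0.94 -0 -0.1 -2.7; 45 1 0.69 0.68 -0.1; 45 0.95 0.67 0.65 -0 6
```

drive_tool --commands "40 0 0 -1 0; 40 0 0 -1 0; 40 0 -0.4 -0.8 0; 45 1 -0.44 -0.12 -3.1; 45 1 -0.37 -0.12 -3; 45 1 -0.32 -0.11 -3; 45 1 -0.26 -0.11 -2.9; 45 1 -0.2 -0.11 -2.9"

```text
time: 6.15
tool_pos: [0.335, -0.1169, 0.1172]
tool_rot: [-0.0, 0.825, 0.565, -0.0]
contact_force: [1.5, 0.6, 0.8]
gripper_width: 0.529
```

drive_tool --commands "45 1 -0.15 -0.11 -2.9; 45 1 -0.1 -0.11 -2.8; 45 1 -0.06 -0.11 -2.8; 45 0.94 0 -0.1 -2.7; 45 1 0.69 0.68 0; 45 0.95 0.67 0.65 0; 45 0 0 0 0; 45 0 0 0 0"

```text
time: 7.15
tool_pos: [0.411, 0.0481, 0.0904]
tool_rot: [-0.0, 0.766, 0.643, -0.001]
contact_force: [0.3, 0.1, 0.7]
gripper_width: 0.523
```

```bash
python3 - <<'E'
from h import *
snap('top','t1.png',(270,140,410,255),5)
plan([(.4103,.0507,.010,80.1,45)])
E
```

```text
t 7.2 at [0.4113 0.0479 0.0909] yaw 80.0 F [ 0.3  0.5 -0.6] w 45.4
45 0.03 -0.02 1 -0.1; 45 0.03 -0.02 1 -0; 45 0.03 -0.01 0.7 -0 3
```

View pics/t1.png

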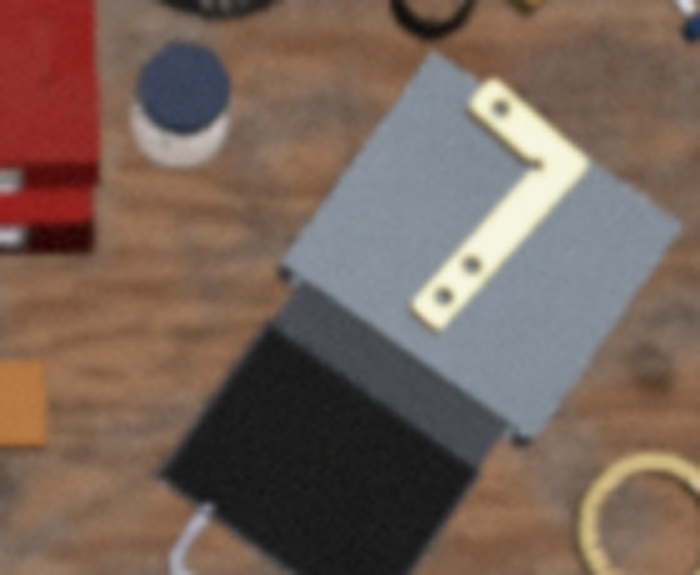

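The tray is out fully, clear of the chest front: rear rim at (272,322)–(478,470), front-left corner at (163,475). I'll measure its pose and grasp B at the same time.

```bash
python3 - <<'E'
from h import *
z=lambda p:(np.array(p)+.5)/5-.5+[270,140]
W=px2w('top',z([(272,323),(478,470),(163,476)]),.02); print(W.round(4), np.linalg.norm(W[0]-W[1]),np.linalg.norm(W[0]-W[2]))
f=fit([(.065,.086),(.065,-.086),(-.065,.086)],W); print(f[0],np.degrees(f[1]),f[2])
C=px2w('top',z([(433,50),(682,228),(530,440),(285,265)]),.053)
f=fit([(.086,.098),(.086,-.098),(-.086,-.098),(-.086,.098)],C);print('chest',f[0],np.degrees(f[1]),f[2])
im=cv2.imread('pics/raw_t1.png')[200:275,290:370]; cv2.imwrite('pics/z2.png',cv2.resize(im,None,fx=8,fy=8,interpolation=cv2.INTER_CUBIC))
E
```

```text
[[ 0.4954 -0.315   0.02  ]
 [ 0.3996 -0.4458  0.02  ]
 [ 0.3965 -0.2439  0.02  ]] 0.1621536189141578 0.12176711774754093
[ 0.39609938 -0.34527462] -36.118653276530765 0.007241847645774846
chest [ 0.54024467 -0.44770991] -36.26509725393753 0.003435604159529815
```

View pics/z2.png

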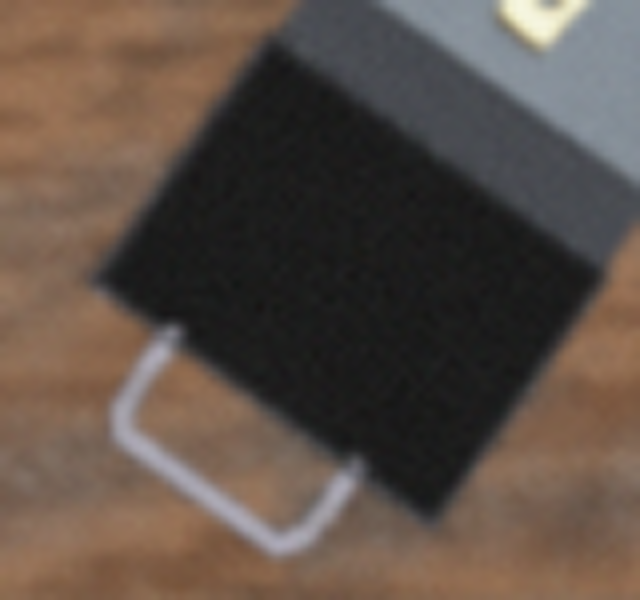

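drive_tool --commands "45 0.05 -0.03 1 0; 45 0.04 -0.02 1 0; 45 0 0 0.72 0; 45 0 0 0 0; 10 0 0 0 0; 10 0 0 0 0; 10 0 0 0 0; 10 0 0 0 0"

```text
time: 8.2
tool_pos: [0.4122, 0.0509, 0.011]
tool_rot: [0.001, 0.766, 0.643, 0.001]
contact_force: [-2.1, -1.3, 7.2]
gripper_width: 0.257
```

```bash
python3 - <<'E'
from h import *
z=lambda p:(np.array(p)+.5)/8-.5+[290,200]
for zz in(.012,.02):
  W=px2w('top',z([(272,42),(603,272),(432,522),(98,280)]),zz)
  f=fit([(.06,.08),(.06,-.08),(-.06,-.08),(-.06,.08)],W); print(zz,f[0].round(4),np.degrees(f[1]).round(2),f[2].round(4),np.linalg.norm(np.diff(W,axis=0),axis=1).round(4))
print('handle',px2w('top',z([(117,428),(283,552)]),.032).mean(0).round(4))
t=np.array([.3966,-.3428]);print('pred from chest stop',t)
E
```

```text
0.012 [ 0.3985 -0.3447] -35.89 0.0023 [0.1622 0.1224 0.1644]
0.02 [ 0.3977 -0.3439] -35.89 0.0018 [0.1614 0.1218 0.1636]
handle [ 0.3129 -0.2818  0.032 ]
pred from chest stop [ 0.3966 -0.3428]
```

Tray centre is (0.3975, -0.344) at -36.0°, which agrees with the chest geometry. B is held at 22 mm reading. Next: carry it over.

```bash
cat >> h.py <<'E'
T=np.array([.3975,-.344]);PH=np.radians(-36.0);TM=np.array([[np.cos(PH),-np.sin(PH)],[np.sin(PH),np.cos(PH)]])
def tw(x,y): return tuple(T+TM@[x,y])
def wt(p): return TM.T@(np.array(p)[:2]-T)
E
python3 - <<'E'
from h import *
x,y=tw(-.044,-.021);print(x,y)
plan([(.4122,.0509,.07,80,10),(.36,-.1,.10,70,10),(x,y,.075,54,10)])
E
```

```text
0.3495597619493604 -0.33512680578100507
t 8.2 at [0.4122 0.0509 0.011 ] yaw 80.0 F [-2.1 -1.3  7.2] w 22.0
10 0 0 -1 -0; 10 0 0 -0.97 -0; 10 -1 -0.16 -0.19 1.9; 10 -1 -0.13 -0.19 1.9; 10 -1 -0.09 -0.19 1.9; 10 -1 -0.06 -0.19 1.9; 10 -1 -0.02 -0.18 1.8; 10 -0.29 0 -0.06 0.6 8
10 -1 0.31 0.11 2.1; 10 -1 0.36 0.11 2.2; 10 -1 0.4 0.12 2.2; 10 -1 0.44 0.12 2.2; 10 -1 0.49 0.12 2.3; 10 -1 0.54 0.12 2.3; 10 -1 0.6 0.12 2.4; 10 -0.13 0.09 0.02 0.3 8
```

drive_tool --commands "10 0 0 -1 0; 10 0 0 -0.97 0; 10 -1 -0.16 -0.19 1.9; 10 -1 -0.13 -0.19 1.9; 10 -1 -0.09 -0.19 1.9; 10 -1 -0.06 -0.19 1.9; 10 -1 -0.02 -0.18 1.8; 10 -0.29 0 -0.06 0.6"

```text
time: 9.2
tool_pos: [0.3584, -0.1006, 0.0988]
tool_rot: [0.001, 0.82, 0.572, 0.0]
contact_force: [0.9, 0.5, -2.2]
gripper_width: 0.261
```

drive_tool --commands "10 -1 0.31 0.11 2.1; 10 -1 0.36 0.11 2.2; 10 -1 0.4 0.12 2.2; 10 -1 0.44 0.12 2.2; 10 -1 0.49 0.12 2.3; 10 -1 0.54 0.12 2.3; 10 -1 0.6 0.12 2.4; 10 -0.13 0.09 0.02 0.3"

```text
time: 10.2
tool_pos: [0.3483, -0.3359, 0.0728]
tool_rot: [-0.0, 0.891, 0.453, 0.0]
contact_force: [0.2, 0.0, -1.4]
gripper_width: 0.257
```

drive_tool --commands "10 0 0 0 0; 10 0 0 0 0; 10 0 0 0 0; 10 0 0 0 0; 10 0 0 0 0; 10 0 0 0 0; 10 0 0 0 0; 10 0 0 0 0"

```text
time: 11.2
tool_pos: [0.348, -0.3349, 0.0729]
tool_rot: [-0.0, 0.891, 0.454, 0.0]
contact_force: [0.2, -0.5, -0.7]
gripper_width: 0.256
```

```bash
python3 - <<'E'
from h import *
snap('side','s2.png',(235,215,345,305),7)
x,y=tw(-.044,-.021);print(x,y)
plan([(x,y,.032,54,10),(x,y,.024,54,10)])
E
```

```text
0.3495597619493604 -0.33512680578100507
t 11.25 at [ 0.348  -0.3349  0.0729] yaw 54.0 F [ 0.2 -0.2 -0.5] w 21.8
10 0.02 0.03 1 -0; 10 0.01 0.02 0.36 -0; 10 -0 -0 0.27 -0 3
```

View pics/s2.png

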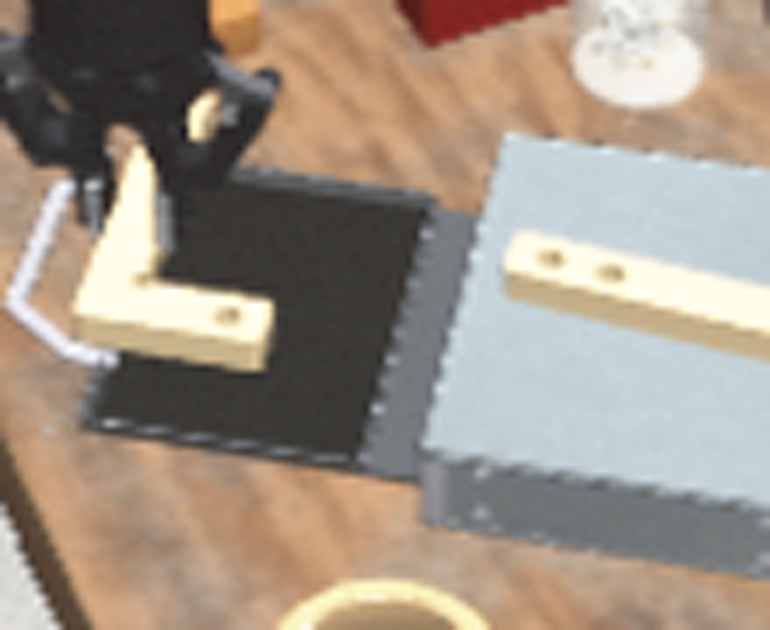

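B hangs level, short leg toward the rear as planned, above the tray. Cross-check its in-hand pose: corner top at (78,315), short-leg end at (262,338) and (273,297).

```bash
python3 - <<'E'
from h import *
z=lambda p:(np.array(p)+.5)/7-.5+[235,215]
P=px2w('side',z([(78,315),(262,338),(273,297),(155,280)]),.082)
print([wt(p).round(4) for p in P])
f=fit(L[:4],P); print(wt(f[0]),np.degrees(f[1]),f[2]); print('tcp in tray',wt(manip.state()['tool_pos']))
# tray floor corners seen from the side
print([wt(p).round(4) for p in px2w('side',z([(435,195),(365,460),(85,425)]),.02)])
E
```

```text
[array([-0.0539, -0.0805]), array([ 0.0255, -0.0777]), array([ 0.0246, -0.0536]), array([-0.0272, -0.054 ])]
[-0.04409603 -0.00625553] -34.725995425122434 0.003631285222622904
tcp in tray [-0.04540717 -0.02176819]
[array([0.0687, 0.0834]), array([ 0.0702, -0.082 ]), array([-0.0531, -0.0872])]
```

drive_tool --commands "10 0.08 0.06 0.8 0; 10 0.04 0.04 0.5 0; 10 0 0 0.2 0; 10 0 0 0.1 0; 10 0 0 0 0; 32 0 0 0 0; 36 0 0 0 0; 36 0 0 0 0"

```text
time: 12.25
tool_pos: [0.3522, -0.3335, 0.0245]
tool_rot: [-0.0, 0.891, 0.454, -0.0]
contact_force: [-0.7, -0.2, -0.0]
gripper_width: 0.424
```

```bash
python3 - <<'E'
from h import *
s=manip.state();print('tray',wt(s['tool_pos']))
g=(.5439+.017*np.sin(np.radians(47.9)),-.4573-.017*np.cos(np.radians(47.9)));print(g)
x,y=s['tool_pos'][:2]
plan([(x,y,.07,54,40),(.40,-.38,.15,12,50),(*g,.14,-42.1,50),(*g,.10,-42.1,50)])
E
```

```text
tray [-0.04278253 -0.01814923]
(np.float64(0.5565135892965856), np.float64(-0.46869725252229955))
t 12.25 at [ 0.3522 -0.3335  0.0245] yaw 54.0 F [-0.7 -0.2 -0. ] w 36.2
40 0 0 -1 -0; 40 0 0 -0.52 -0; 50 -0.08 0.55 -0.67 10.5; 50 0.02 0.56 -0.66 10.5; 50 0.12 0.54 -0.67 10.5; 50 0.22 0.5 -0.66 10.5; 50 0.87 0.77 0.06 10.5; 50 1 0.6 0.07 10.5 8
50 1 0.37 0.06 9.6; 50 1 0.19 0.05 9.2; 50 1 0.03 0.06 9; 50 0.59 -0.07 0.03 5.3; 50 -0 0 1 -0; 50 -0 0 0.33 -0 6
```

drive_tool --commands "40 0 0 -1 0; 40 0 0 -0.52 0; 50 -0.08 0.55 -0.67 10.5; 50 0.02 0.56 -0.66 10.5; 50 0.12 0.54 -0.67 10.5; 50 0.22 0.5 -0.66 10.5; 50 0.87 0.77 0.06 10.5; 50 1 0.6 0.07 10.5"

```text
time: 13.25
tool_pos: [0.4618, -0.4153, 0.1468]
tool_rot: [0.0, 0.997, -0.082, 0.0]
contact_force: [-0.4, 0.0, -0.7]
gripper_width: 0.586
```

drive_tool --commands "50 1 0.37 0.06 9.6; 50 1 0.19 0.05 9.2; 50 1 0.03 0.06 9; 50 0.59 -0.07 0.03 5.3; 50 0 0 1 0; 50 0 0 0.33 0; 50 0 0 0 0; 50 0 0 0 0"

```text
time: 14.25
tool_pos: [0.5572, -0.4693, 0.1018]
tool_rot: [0.0, 0.933, -0.359, 0.001]
contact_force: [0.2, 0.2, 0.9]
gripper_width: 0.586
```

```bash
python3 - <<'E'
from h import *
g=(.5565,-.4687)
plan([(*g,.064,-42.1,50)])
E
```

```text
t 14.25 at [ 0.5572 -0.4693  0.1018] yaw -42.1 F [0.2 0.2 0.9] w 50.1
50 -0.03 0 1 -0; 50 -0 0 0.26 -0 2
```

drive_tool --commands "50 -0.03 0 0.7 0; 50 0 0 0.57 0; 50 0 0 0 0; 10 0 0 0 0; 10 0 0 0 0; 10 0 0 0 0; 10 0 0 0 0; 10 0 0 0 0"

```text
time: 15.25
tool_pos: [0.5567, -0.4686, 0.0632]
tool_rot: [0.0, 0.933, -0.359, 0.001]
contact_force: [0.2, -0.4, 2.2]
gripper_width: 0.262
```

```bash
python3 - <<'E'
from h import *
p=manip.state()['tool_pos']
x,y=tw(.044,.021);print(x,y)
plan([(p[0],p[1],.12,-42.1,10),(.48,-.40,.13,0,10),(x,y,.11,54,10)])
E
```

```text
0.44544023805063965 -0.3528731942189949
t 15.25 at [ 0.5567 -0.4686  0.0632] yaw -42.1 F [ 0.2 -0.4  2.2] w 22.4
10 0 0 -1 -0; 10 0 0 -0.89 -0; 10 -0.86 0 -0.08 -10.5; 10 -0.84 -0.15 -0.09 -10.5; 10 -0.8 -0.3 -0.08 -10.5; 10 -0.73 -0.44 -0.09 -10.5; 10 -0.01 -0.01 0 -0.1; 10 -0.22 -0.3 0.13 -10.5 8
10 -0.16 -0.34 0.13 -10.5; 10 -0.1 -0.37 0.13 -10.5; 10 -0.03 -0.38 0.13 -10.5; 10 0.03 -0.38 0.13 -10.5; 10 0.02 -0.05 0.02 -1.5 5
```

drive_tool --commands "10 0 0 -1 0; 10 0 0 -0.89 0; 10 -0.86 0 -0.08 -10.5; 10 -0.84 -0.15 -0.09 -10.5; 10 -0.8 -0.3 -0.08 -10.5; 10 -0.73 -0.44 -0.09 -10.5; 10 0 0 0 0; 10 -0.22 -0.3 0.13 -10.5"

```text
time: 16.25
tool_pos: [0.4738, -0.3917, 0.1258]
tool_rot: [0.001, 0.996, 0.092, 0.001]
contact_force: [-0.4, -0.8, -0.9]
gripper_width: 0.257
```

drive_tool --commands "10 -0.16 -0.34 0.13 -10.5; 10 -0.1 -0.37 0.13 -10.5; 10 -0.03 -0.38 0.13 -10.5; 10 0.03 -0.38 0.13 -10.5; 10 0.02 -0.05 0.02 -1.6; 10 0 0 0 0; 10 0 0 0 0; 10 0 0 0 0"

```text
time: 17.25
tool_pos: [0.4457, -0.3531, 0.1094]
tool_rot: [0.0, 0.891, 0.453, 0.0]
contact_force: [-0.4, -1.2, -0.3]
gripper_width: 0.262
```

```bash
python3 - <<'E'
from h import *
snap('side','s3.png',(235,205,345,295),7)
x,y=tw(.044,.021);print(x,y)
plan([(x,y,.032,54,10),(x,y,.024,54,10)])
E
```

```text
0.44544023805063965 -0.3528731942189949
t 17.3 at [ 0.4456 -0.353   0.1094] yaw 53.9 F [ 0.9 -0.8 -2.2] w 22.3
10 -0 -0 1 -0; 10 -0 -0 1 -0; 10 -0 -0.01 0.58 -0.1; 10 -0 0 0.27 0 4
```

View pics/s3.png

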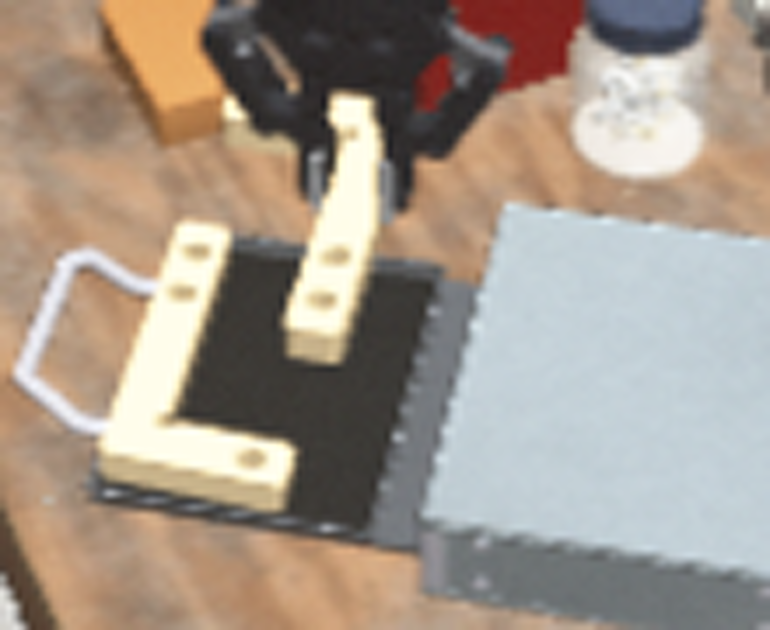

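B sits in the tray; A hangs level and the right way round. Check both poses.

```bash
python3 - <<'E'
from h import *
z=lambda p:(np.array(p)+.5)/7-.5+[235,205]
for zz in (.032,):
  P=px2w('side',z([(102,452),(280,480),(297,447),(165,418),(230,235),(175,225)]),zz); f=fit(L,P); print('B',wt(f[0]).round(4),np.degrees(f[1]).round(1),f[2].round(4)); print([wt(p).round(3) for p in P])
print('A end',[wt(p).round(4) for p in px2w('side',z([(286,322),(345,337)]),.119)])
print('rim rear, front-left..',[wt(p).round(4) for p in px2w('side',z([(440,268),(370,530),(95,495)]),.02)])
E
```

```text
B [-0.0388 -0.0002] -35.5 0.0038
[array([-0.049, -0.072]), array([ 0.031, -0.072]), array([ 0.034, -0.052]), array([-0.027, -0.047]), array([-0.027,  0.072]), array([-0.054,  0.073])]
A end [array([ 0.0331, -0.0618]), array([ 0.059 , -0.0653])]
rim rear, front-left.. [array([0.0713, 0.0819]), array([ 0.0723, -0.0815]), array([-0.0489, -0.0863])]
```

```bash
python3 - <<'E'
from h import *
z=lambda p:(np.array(p)+.5)/7-.5+[235,205]
print('chest front top (exp .091,+-.098)',[wt(p).round(4) for p in px2w('side',z([(505,203),(428,520)]),.053)])
print('handle (exp -.1045,+-.041)',[wt(p).round(4) for p in px2w('side',z([(20,372),(75,255)]),.032)])
print('hole-leg tcp',wt(manip.state()['tool_pos']))
for n,pt in [('floor',.012),('rim',.02)]:
  for e in ([.059,.08],[.059,-.08],[-.059,-.08],[.065,.086],[.065,-.086],[-.065,-.086]):
    q=w2px('side',[*tw(*e),pt])[0]; print(n,e,((q+.5-[235,205])*7).round(0))
E
```

```text
chest front top (exp .091,+-.098) [array([0.0988, 0.0968]), array([ 0.1009, -0.0992])]
handle (exp -.1045,+-.041) [array([-0.0978, -0.033 ]), array([-0.0942,  0.0442])]
hole-leg tcp [0.04422033 0.02104003]
floor [0.059, 0.08] [414. 280.]
floor [0.059, -0.08] [341. 535.]
floor [-0.059, -0.08] [ 78. 493.]
floor [0.065, 0.086] [429. 273.]
floor [0.065, -0.086] [352. 548.]
floor [-0.065, -0.086] [ 61. 502.]
rim [0.059, 0.08] [414. 268.]
rim [0.059, -0.08] [341. 523.]
rim [-0.059, -0.08] [ 77. 481.]
rim [0.065, 0.086] [429. 261.]
rim [0.065, -0.086] [352. 536.]
rim [-0.065, -0.086] [ 60. 489.]
```

The side camera disagrees by about 5 mm with the top camera on tray position relative to held parts. I'll look from the top for B relative to the tray before placing A.

```bash
python3 - <<'E'
from h import *
snap('top','t2.png',(290,190,380,272),7)
q=lambda e,z:((w2px('top',[*tw(*e),z])[0]+.5-[290,190])*7).round(0)
for e in ([.059,.08],[.059,-.08],[-.059,-.08],[-.059,.08]): print('floor',e,q(e,.012),'rim',q(np.array(e)*[65/59,86/80],.02))
print('B exp', [q(TM.T@TM@(np.array(l)+[-.0428,-.002]),.032) for l in L])
E
```

```text
floor [0.059, 0.08] [238. 112.] rim [236.  92.]
floor [0.059, -0.08] [522. 314.] rim [543. 309.]
floor [-0.059, -0.08] [375. 523.] rim [381. 540.]
floor [-0.059, 0.08] [ 90. 318.] rim [ 72. 319.]
B exp [array([377., 507.]), array([480., 359.]), array([437., 328.]), array([364., 432.]), array([144., 275.]), array([113., 318.])]
```

View pics/t2.png

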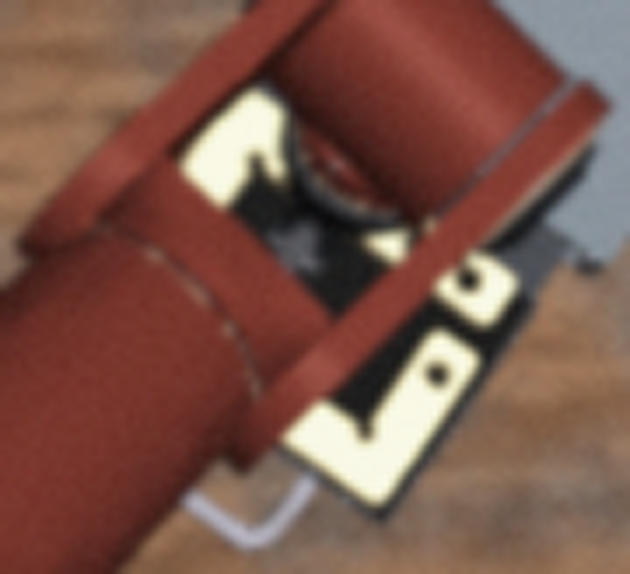

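The top view agrees with the plan: B's corner is at (375,505) against an expected (377,507). The tray may be about 2 mm further toward +x, so I'll shift A by +2 mm and lower it.

drive_tool --commands "10 0 0.03 1 0; 10 0 0.03 1 0; 10 0 0 0.55 0; 10 0 0 0.2 0; 10 0 0 0.1 0; 10 0 0 0 0; 10 0 0 0 0; 10 0 0 0 0"

```text
time: 18.35
tool_pos: [0.4472, -0.3543, 0.0245]
tool_rot: [0.001, 0.891, 0.454, 0.0]
contact_force: [-0.8, -1.6, 0.1]
gripper_width: 0.254
```

```bash
python3 - <<'E'
from h import *
s=manip.state();print(wt(s['tool_pos']),s['contact_force'],s['tool_pos'])
E
```

```text
[0.0462212  0.02086983] [-0.80676139 -1.61607902  0.06717125] [ 0.44716071 -0.35428409  0.02445112]
```

Release, lift, then head to the block (jaws along world x, yaw 90).

drive_tool --commands "10 0 0 0.05 0; 32 0 0 0 0; 36 0 0 0 0; 36 0 0 0 0; 36 0 0 -1 0; 40 0 0 -1 0; 40 0 0 -1 0; 70 0 0 -0.5 0"

```text
time: 19.35
tool_pos: [0.4476, -0.3542, 0.1292]
tool_rot: [0.001, 0.891, 0.454, 0.001]
contact_force: [0.7, 0.8, 0.2]
gripper_width: 0.667
```

```bash
python3 - <<'E'
from h import *
plan([(.4426,-.1248,.085,90,72),(.4426,-.1248,.06,90,72)])
snap('side','s4.png',(235,205,345,295),7)
E
```

```text
t 19.35 at [ 0.4476 -0.3542  0.1292] yaw 54.0 F [0.7 0.8 0.2] w 57.0
72 1 -0.76 0.24 -5.9; 72 1 -0.61 0.23 -5.5; 72 1 -0.49 0.21 -5.2; 72 1 -0.38 0.21 -5; 72 1 -0.28 0.2 -4.9; 72 1 -0.19 0.19 -4.8; 72 0.98 -0.1 0.19 -4.7; 72 -0 0 0.84 -0 8
```

drive_tool --commands "72 1 -0.76 0.24 -5.9; 72 1 -0.61 0.23 -5.5; 72 1 -0.49 0.21 -5.2; 72 1 -0.38 0.21 -5; 72 1 -0.28 0.2 -4.9; 72 1 -0.19 0.19 -4.8; 72 0.98 -0.1 0.19 -4.7; 72 0 0 0.84 0"

```text
time: 20.4
tool_pos: [0.4422, -0.1228, 0.0577]
tool_rot: [0.001, 0.706, 0.708, 0.0]
contact_force: [-0.3, -0.0, -0.2]
gripper_width: 0.844
```

```bash
python3 - <<'E'
from h import *
snap('top','t3.png',(290,185,380,270),7)
plan([(.4426,-.1248,.018,90,72)])
E
```

```text
t 20.45 at [ 0.4392 -0.1221  0.0534] yaw 90.1 F [-2.7  0.8 -2.5] w 72.0
72 -0.08 0.1 1 0.1; 72 -0.01 0.01 0.18 -0 2
```

View pics/t3.png

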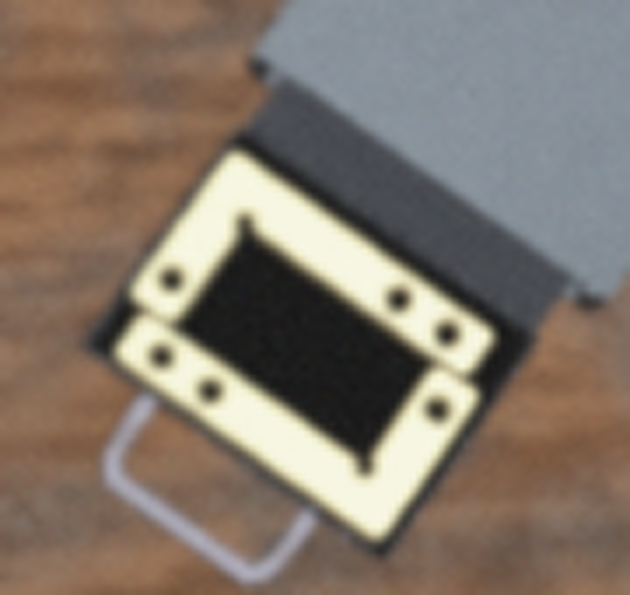

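Both squares lie in the tray, framing a clear rectangle with inner corners at (245,232) and (365,460). I'll compute where the block goes.

```bash
python3 - <<'E'
from h import *
z=lambda p:(np.array(p)+.5)/7-.5+[290,185]
P=px2w('top',z([(245,230),(183,325),(365,462),(428,370)]),.032);print([wt(p).round(4) for p in P], wt(P.mean(0)).round(4))
A=px2w('top',z([(235,150),(133,297),(160,318),(245,230),(475,370),(497,335)]),.032); f=fit(L,A); print('A',wt(f[0]).round(4),np.degrees(f[1]),f[2])
B=px2w('top',z([(382,545),(480,393),(430,372),(365,462),(138,315),(113,352)]),.032); f=fit(L,B); print('B',wt(f[0]).round(4),np.degrees(f[1]),f[2])
plan([(.4426,-.1248,.018,90,72)])
E
```

```text
[array([0.0261, 0.0545]), array([-0.0259,  0.0523]), array([-0.0285, -0.0505]), array([ 0.0224, -0.0498])] [-0.0015  0.0016]
A [0.0419 0.0075] 144.69640927416546 0.006043753694731313
B [-0.0438 -0.0026] -35.42832210830988 0.003701752986403739
t 20.45 at [ 0.4392 -0.1221  0.0534] yaw 90.1 F [-2.7  0.8 -2.5] w 72.0
72 -0.08 0.1 1 0.1; 72 -0.01 0.01 0.18 -0 2
```

drive_tool --commands "72 0 0 0 0; 72 0 0 0 0; 72 0 0 0 0; 72 0 0 0 0; 72 0 0 0 0; 72 0 0 0 0; 72 0 0 0 0; 72 0 0 0 0"

```text
time: 21.45
tool_pos: [0.4418, -0.1242, 0.0579]
tool_rot: [-0.0, 0.707, 0.707, -0.0]
contact_force: [0.1, -0.1, 0.0]
gripper_width: 0.839
```

```bash
python3 - <<'E'
from h import *
plan([(.4426,-.1248,.018,90,72)])
E
```

```text
t 21.45 at [ 0.4418 -0.1242  0.0579] yaw 90.0 F [ 0.1 -0.1  0. ] w 71.7
72 -0.01 0.02 1 -0; 72 -0.01 0.01 0.33 -0 2
```

drive_tool --commands "72 0 0.03 0.7 0; 72 0 0 0.6 0; 72 0 0 0 0; 45 0 0 0 0; 45 0 0 0 0; 45 0 0 0 0; 45 0 0 0 0; 45 0 0 0 0"

```text
time: 22.45
tool_pos: [0.4438, -0.1247, 0.0203]
tool_rot: [0.001, 0.707, 0.707, 0.0]
contact_force: [0.6, 0.6, 6.8]
gripper_width: 0.616
```

drive_tool --commands "45 0 0 -0.3 0; 45 0 0 -0.6 0; 45 0 0 -0.9 0; 45 0 0 -0.3 0; 45 0 0 0 0; 45 0 0 0 0; 45 0 0 0 0; 45 0 0 0 0"

```text
time: 23.45
tool_pos: [0.4423, -0.124, 0.0812]
tool_rot: [-0.001, 0.707, 0.707, -0.0]
contact_force: [-1.0, 0.7, -1.0]
gripper_width: 0.622
```

```bash
python3 - <<'E'
from h import *
x,y=tw(0,.002)
plan([(x,y,.085,54,45)],.8)
E
```

```text
t 23.45 at [ 0.4423 -0.124   0.0812] yaw 90.0 F [-1.   0.7 -1. ] w 53.2
45 -0.8 -0.16 -0.01 4; 45 -0.8 -0.1 -0.01 3.9; 45 -0.8 -0.05 -0.01 3.9; 45 -0.8 0.01 -0.02 3.9; 45 -0.8 0.06 -0.01 3.9; 45 -0.8 0.12 -0.02 3.9; 45 -0.8 0.17 -0.01 3.9; 45 -0.8 0.23 -0.02 4 8
45 -0.8 0.3 -0.02 4.2; 45 -0.08 0.03 0 0.4 2
```

drive_tool --commands "45 -0.8 -0.16 -0.01 4; 45 -0.8 -0.1 -0.01 3.9; 45 -0.8 -0.05 -0.01 3.9; 45 -0.8 0.01 -0.02 3.9; 45 -0.8 0.06 -0.01 3.9; 45 -0.8 0.12 -0.02 3.9; 45 -0.8 0.17 -0.01 3.9; 45 -0.8 0.23 -0.02 4"

```text
time: 24.45
tool_pos: [0.4042, -0.3157, 0.0849]
tool_rot: [-0.0, 0.873, 0.488, -0.0]
contact_force: [0.7, -0.1, -0.7]
gripper_width: 0.618
```

drive_tool --commands "45 -0.8 0.3 -0.02 4.2; 45 -0.08 0.03 0 0.4; 45 0 0 0 0; 45 0 0 0 0; 45 0 0 0 0; 45 0 0 0 0; 45 0 0 0 0; 45 0 0 0 0"

```text
time: 25.45
tool_pos: [0.3991, -0.3426, 0.0858]
tool_rot: [-0.0, 0.891, 0.454, 0.0]
contact_force: [-0.2, -1.5, -0.4]
gripper_width: 0.619
```

```bash
python3 - <<'E'
from h import *
x,y=tw(0,.002); print(wt(manip.state()['tool_pos']))
plan([(x,y,.05,54,45),(x,y,.034,54,45)],.8)
snap('side','s5.png',(235,205,345,295),7)
E
```

```text
[0.00042523 0.00205989]
t 25.45 at [ 0.3991 -0.3426  0.0858] yaw 54.0 F [-0.2 -1.5 -0.4] w 52.9
45 -0 -0.01 0.8 -0; 45 -0 -0 0.39 -0; 45 -0 -0 0.54 -0 3
```

View pics/s5.png

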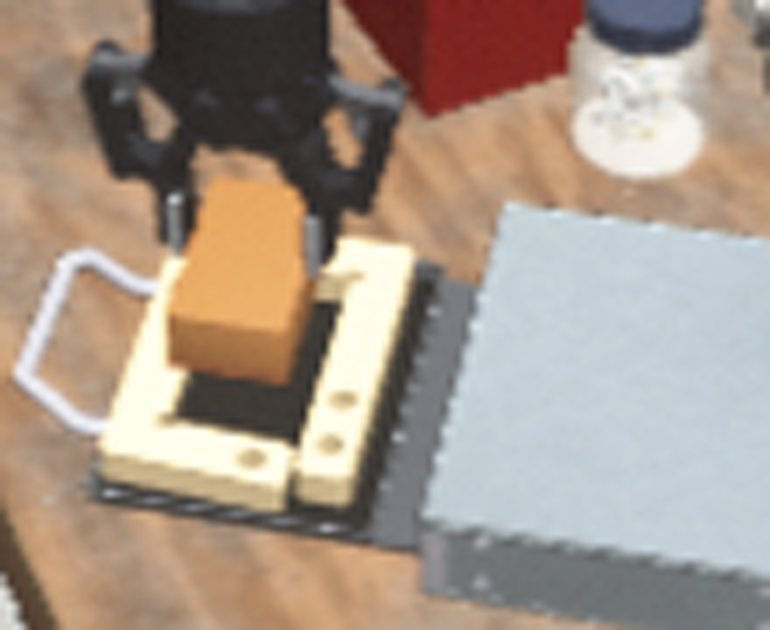

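The block hangs level over the gap. Compare it with the squares in the same camera.

```bash
python3 - <<'E'
from h import *
z=lambda p:(np.array(p)+.5)/7-.5+[235,205]
print('blk near end',[wt(p).round(4) for p in px2w('side',z([(170,340),(300,352)]),.0965)])
print('blk far end',[wt(p).round(4) for p in px2w('side',z([(215,182),(303,190)]),.0965)])
print('A long end',[wt(p).round(4) for p in px2w('side',z([(300,472),(355,478)]),.032)])
print('A inner corner,B inner corner,B inner far',[wt(p).round(4) for p in px2w('side',z([(362,280),(165,418)]),.032)])
E
```

```text
blk near end [array([-0.0182, -0.0605]), array([ 0.0373, -0.0563])]
blk far end [array([-0.0232,  0.0387]), array([0.0165, 0.0414])]
A long end [array([ 0.0381, -0.0657]), array([ 0.0621, -0.0643])]
A inner corner,B inner corner,B inner far [array([0.0399, 0.0549]), array([-0.0271, -0.0469])]
```

```bash
python3 - <<'E'
from h import *
im=cv2.imread('pics/raw_s5.png')
sub=im[230:262,257:281]; g=sub[:,:,2].astype(int)
print('R channel rows 230.. cols 257..'); 
for r in range(0,32,1): print(230+r,' '.join('%3d'%v for v in g[r]))
for e in ([-.028,-.047],[.028,-.047],[.028,.047],[-.028,.047]):
  for zz in(.0965,.0655): print(e,zz,w2px('side',[*tw(*(np.array(e)+[.0004,.002])),zz])[0].round(1))
E
```

```text
R channel rows 230.. cols 257..
230  53  50  49  49  54  89 148 174 201 218 213 199 194 201 209 213 214 205 138  61  50  51  53  56
231  57  56  54  53  59  89 155 187 219 230 230 231 230 232 232 229 226 221 193 138  78  50  53  51
232  91  50  81  96  71  85 156 211 229 231 230 231 231 231 231 231 231 231 231 231 167  58  49  52
233 112  64 182 163  69  62 119 209 231 231 231 231 232 232 231 232 232 232 232 232 197 107  54  52
234 112  79 128 107  56  61 146 216 232 231 231 232 231 231 232 233 232 232 233 232 232 164  50  54
235 112  78 131 106  55  63 184 229 232 232 232 231 232 233 232 232 233 232 233 233 231 165  70  58
236 135  67 126 108  57  68 198 232 232 233 233 232 232 232 233 233 232 233 233 232 214 167 147 103
237 129  68 124 108  58  81 196 231 233 232 232 233 232 232 233 233 232 233 232 233 214 154 139 108
238 126  64 122 120  72 156 222 233 232 232 233 233 232 234 233 233 233 234 234 233 215 154 137 108
239 148  98 125 116  97 203 232 233 233 232 234 233 233 233 234 233 234 233 234 233 215 155 138 109
240 188 186 169 121 161 222 233 234 232 233 233 234 234 234 233 234 
[... 1727 characters left out ...]
  68
258 255 255 255 252 204  93  71  82  93 110 134 141 139 140 142 143 146 153 149 101  63  64  62 105
259 255 255 255 244 156  93  63  63  63  65  62  65  64  74  85 102 116 136 129  87  63  63  65 187
260 255 255 254 235 116  73  64  65  63  64  66  66  64  63  65  65  63  65  62  63  64  64  69 227
261 255 255 252 201  92  62  63  66  62  62  63  65  66  63  61  63  62  63  65  64  62  63  94 249
[-0.028, -0.047] 0.0965 [257.1 249. ]
[-0.028, -0.047] 0.0655 [257.6 256.3]
[0.028, -0.047] 0.0965 [275.3 251.7]
[0.028, -0.047] 0.0655 [275.6 259. ]
[0.028, 0.047] 0.0965 [282.1 230.6]
[0.028, 0.047] 0.0655 [282.3 237.8]
[-0.028, 0.047] 0.0965 [264.7 228.2]
[-0.028, 0.047] 0.0655 [265.1 235.4]
```

Block is where expected; the side camera has a constant bias of about +4 mm for all three parts. Lower and release.

drive_tool --commands "45 0.03 0 0.6 0; 45 0.03 0 0.4 0; 45 0 0 0.3 0; 45 0 0 0.2 0; 45 0 0 0.15 0; 45 0 0 0.1 0; 45 0 0 0 0; 45 0 0 0 0"

```text
time: 26.5
tool_pos: [0.4101, -0.3512, 0.0484]
tool_rot: [0.014, 0.891, 0.454, 0.004]
contact_force: [3.5, 1.8, 52.4]
gripper_width: 0.623
```

```bash
python3 - <<'E'
from h import *
s=manip.state();print(wt(s['tool_pos']),s['contact_force'],s['tool_pos'][2],yaw(s))
E
```

```text
[0.01441801 0.00157873] [ 3.45842772  1.81762234 52.43087183] 0.04836846399714584 53.996638314963334
```

Contact too early: 52 N at 48 mm. Backing up.

drive_tool --commands "45 0 0 -0.5 0; 45 0 0 -0.6 0; 45 0 0 -0.65 0; 45 0 0 0 0; 45 0 0 0 0; 45 0 0 0 0; 45 0 0 0 0; 45 0 0 0 0"

```text
time: 27.5
tool_pos: [0.3999, -0.341, 0.0854]
tool_rot: [-0.0, 0.891, 0.454, -0.0]
contact_force: [-0.7, -0.1, -1.3]
gripper_width: 0.622
```

```bash
python3 - <<'E'
from h import *
s=manip.state();print(wt(s['tool_pos']),s['contact_force'],s['tool_pos'][2],yaw(s),s['gripper_width'])
snap('side','s6.png'); snap('top','t6.png')
a=cv2.imread('pics/raw_s5.png');b=cv2.imread('pics/raw_s6.png')
d=np.abs(a.astype(int)-b).sum(2)[205:295,225:345]; ys,xs=np.where(d>90); print('changed',len(ys),xs.min()+225,xs.max()+225,ys.min()+205,ys.max()+205)
for n,im in(('s5',a),('s6',b)):
  h=im[205:295,225:345].astype(int); wood=(h[:,:,2]>225)&(h[:,:,0]>150)
  orange=(h[:,:,2]>120)&(h[:,:,0]<110)&(h[:,:,2]-h[:,:,0]>70)
  print(n)
  for r in range(25,80,1):
    print(205+r,''.join('#' if wood[r,c] else ('o' if orange[r,c] else '.') for c in range(0,75)))
E
```

```text
[0.00023585 0.00382606] [-0.68474782 -0.06355316 -1.32290496] 0.08542224210468033 53.98176092339606 0.6222451125298256
changed 908 237 300 210 282
s5
230 .........................................oooo......................oooo....
231 .......................................oooooooooooo................ooooo...
232 ........................................ooooooooooooo...........o..ooooo...
233 .......................................oooooooooooooo................oo....
234 .......................................ooooooooooooooo...............o.....
235 ......................................oooooooooooooooo.....................
236 .................oo...................ooooooooooooooo.........o............
237 .................o.o..................ooooooooooooooo.......o....o.........
238 ....................o................oooooooooooooooo......................
239 .....................................oooooooooooooooo......#####...........
240 ....................................ooooooooooooooooo.....###########......
241 ....................####............ooooooooooooooooo.....########
[... 7152 characters left out ...]
............................................................
277 ...........................................................................
278 ...........................................................................
279 ...........................................................................
280 ...........................................................................
281 ...........................................................................
282 .............o.....................................oooo....................
283 ....................................................oooo...................
284 ..............o.......................................oo...................
```

The block hit something at square-top height, most likely a square's edge because the block's y-offset in the hand was off. The compliant arm then slid the tray about 13 mm inwards. I'll set the block back on the bench, clear the view and re-measure by segmentation.

```bash
python3 - <<'E'
from h import *
plan([(.4426,-.1248,.085,90,45),(.4426,-.1248,.03,90,45),(.4426,-.1248,.022,90,45)],.9)
E
```

```text
t 27.6 at [ 0.4    -0.3412  0.0857] yaw 54.0 F [ 0.6 -0.1 -0.6] w 53.0
45 0.9 -0.42 0 -4.9; 45 0.9 -0.33 0 -4.7; 45 0.9 -0.25 0 -4.6; 45 0.9 -0.17 0 -4.5; 45 0.9 -0.1 0.01 -4.4; 45 0.9 -0.02 0 -4.4; 45 0.9 0.04 0.01 -4.4; 45 0.83 0.11 0 -4.1 8
45 0 -0 0.9 -0; 45 0.01 -0 0.9 -0; 45 -0 -0 0.04 -0; 45 -0 -0 0.26 -0 4
```

drive_tool --commands "45 0.9 -0.42 0 -4.9; 45 0.9 -0.33 0 -4.7; 45 0.9 -0.25 0 -4.6; 45 0.9 -0.17 0 -4.5; 45 0.9 -0.1 0.01 -4.4; 45 0.9 -0.02 0 -4.4; 45 0.9 0.04 0.01 -4.4; 45 0.83 0.11 0 -4.1"

```text
time: 28.6
tool_pos: [0.4429, -0.1241, 0.0853]
tool_rot: [0.0, 0.706, 0.708, 0.0]
contact_force: [0.7, -0.3, -0.4]
gripper_width: 0.616
```

drive_tool --commands "45 0 0 0.9 0; 45 0 0 0.8 0; 45 0 0 0.3 0; 45 0 0 0.08 0; 45 0 0 0 0; 66 0 0 0 0; 72 0 0 0 0; 72 0 0 0 0"

```text
time: 29.6
tool_pos: [0.443, -0.1251, 0.0232]
tool_rot: [0.0, 0.707, 0.707, 0.0]
contact_force: [0.1, 0.5, 0.7]
gripper_width: 0.844
```

drive_tool --commands "72 0 0 -1 0; 72 0 0 -1 0; 72 0.7 0 -0.7 0; 72 1 0 -0.3 0; 72 1 0 0 0; 72 1 0 0 0; 72 1 0 0 0; 72 0.5 0 0 0"

```text
time: 30.6
tool_pos: [0.4427, 0.0321, 0.1129]
tool_rot: [0.0, 0.707, 0.708, 0.0]
contact_force: [0.9, -0.5, -1.2]
gripper_width: 0.842
```

```bash
cat > seg.py <<'E'
from h import *
def warp(im,z,ctr,th,half,res=.0005):
    n=int(2*half/res); g=(np.arange(n)-n/2+.5)*res; X,Y=np.meshgrid(g,g,indexing='ij'); c,s=np.cos(th),np.sin(th)
    P=np.stack([ctr[0]+c*X-s*Y,ctr[1]+s*X+c*Y,0*X+z],-1).reshape(-1,3); q=w2px('top',P).astype(np.float32).reshape(n,n,2)
    return cv2.remap(im,q[...,0],q[...,1],cv2.INTER_CUBIC),g
def ext(mask,g):
    i,j=np.where(mask); r=cv2.minAreaRect(np.c_[g[i],g[j]].astype(np.float32)*1000); return r
E
python3 - <<'E'
from seg import *
s=manip.state();print(s['tool_pos'],s['time'])
snap('top','t7.png'); im=cv2.imread('pics/raw_t7.png')
w,g=warp(im,.031,(.4426,-.1248),0,.09); w=w.astype(int)
m=((w[...,2]>150)&(w[...,2]-w[...,0]>90)).astype(np.uint8); n,l,st,c=cv2.connectedComponentsWithStats(m); k=1+st[1:,4].argmax()
print('block rect mm rel (.4426,-.1248): ',ext(l==k,g))
w,g=warp(im,.032,T,PH,.14); np.save('w.npy',w); w=w.astype(int)
wood=((w[...,2]>190)&(w[...,0]>140)); 
print('tray map: rows x from +.1 down, cols y from +.1 to -.1 (4mm)')
for i in range(240+0,0,-1):
    pass
for x in np.arange(.09,-.09,-.005):
    print('%+.3f '%x+''.join('#' if wood[np.abs(g-x).argmin(),np.abs(g-y).argmin()] else ('.' if w[np.abs(g-x).argmin(),np.abs(g-y).argmin()].max()<65 else '-') for y in np.arange(.11,-.11,-.0025)))
E
```

```text
[0.44269912 0.03209531 0.11290826] 30.6
block rect mm rel (.4426,-.1248):  ((-4.114675521850586, 0.21129226684570312), (87.57357788085938, 51.2677001953125), 89.29268646240234)
tray map: rows x from +.1 down, cols y from +.1 to -.1 (4mm)
+0.090 -------.------------------------------------------------------------------------..------
+0.085 ----------------------------------------------------------------------------------------
+0.080 ----------------------------------------------------------------------------------------
+0.075 ------------..-------...---...---..---....-------.-.-...------....--....----------------
+0.070 -----------..................................................................-----------
+0.065 -----------------------------------------------------------------------......-----------
+0.060 ------------##########################################################--.....-----------
+0.055 ------------######################################-----######----#####--.....-----------
+0.050 ------------######################################-----######-----####--.....----------
[... 1893 characters left out ...]
----------------------------
-0.055 ----------------------------------------------------------------------------------------
-0.060 ----------------------------------------------------------------------------------------
-0.065 ----------------------------------------------------------------------------------------
-0.070 ----------------------------------------------------------------------------------------
-0.075 ----------------------------------------------------------------------------------------
-0.080 ----------------------------------------------------------------------------------------
-0.085 ----------------------------------------------------------------------------------------
```

Segmentation explains it: the top camera reads about 4 mm low in x compared with the gripper's own reading on the block. The squares have also closed up to a 58 mm gap, with y clearance fine. I'll put the closed fingers into the gap and open them to spread the squares and centre the gap on the TCP.

```bash
python3 - <<'E'
from h import *
x,y=tw(.0155,.003);print(x,y)
plan([(x,y,.10,54,6),(x,y,.06,54,6)],1)
E
```

```text
0.41180311916968915 -0.35068362042740847
t 30.65 at [0.4426 0.033  0.1128] yaw 90.1 F [0.2 0.3 0.2] w 72.3
6 -1 -0.08 0.03 2.8; 6 -1 -0.03 0.03 2.8; 6 -1 0.02 0.03 2.8; 6 -1 0.06 0.03 2.8; 6 -1 0.11 0.04 2.8; 6 -1 0.16 0.03 2.9; 6 -1 0.22 0.04 2.9; 6 -1 0.27 0.04 2.9 8
6 -1 0.33 0.03 3; 6 -1 0.38 0.04 3; 6 -1 0.45 0.04 3.1; 6 -1 0.51 0.03 3.2; 6 -0.35 0.2 0.02 1.1; 6 0 0 1 -0; 6 0 0 0.33 -0 7
```

drive_tool --commands "6 -1 -0.08 0.03 2.8; 6 -1 -0.03 0.03 2.8; 6 -1 0.02 0.03 2.8; 6 -1 0.06 0.03 2.8; 6 -1 0.11 0.04 2.8; 6 -1 0.16 0.03 2.9; 6 -1 0.22 0.04 2.9; 6 -1 0.27 0.04 2.9"

```text
time: 31.65
tool_pos: [0.4224, -0.2125, 0.1047]
tool_rot: [0.0, 0.833, 0.553, -0.0]
contact_force: [-0.7, 0.6, 0.6]
gripper_width: 0.067
```

drive_tool --commands "6 -1 0.33 0.03 3; 6 -1 0.38 0.04 3; 6 -1 0.45 0.04 3.1; 6 -1 0.51 0.03 3.2; 6 -0.35 0.2 0.02 1.1; 6 0 0 1 0; 6 0 0 0.3 0; 6 0 0 0 0"

```text
time: 32.65
tool_pos: [0.4106, -0.3516, 0.06]
tool_rot: [-0.001, 0.891, 0.453, -0.0]
contact_force: [-0.1, -0.7, 0.4]
gripper_width: 0.071
```

```bash
python3 - <<'E'
from h import *
x,y=tw(.0155,.003)
plan([(x,y,.03,54,6),(x,y,.019,54,6)],.6)
E
```

```text
t 32.65 at [ 0.4106 -0.3516  0.06  ] yaw 53.9 F [-0.1 -0.7  0.4] w 6.1
6 0.03 0.01 0.6 -0.1; 6 0.02 0 0.4 0; 6 -0 0 0.37 0 3
```

drive_tool --commands "6 0.04 0.01 0.6 0; 6 0.02 0 0.4 0; 6 0 0 0.35 0; 6 0 0 0 0; 20 0 0 0 0; 28 0 0 0 0; 34 0 0 0 0; 36 0 0 0 0"

```text
time: 33.65
tool_pos: [0.413, -0.3518, 0.021]
tool_rot: [0.001, 0.891, 0.453, 0.0]
contact_force: [1.5, -1.2, 0.7]
gripper_width: 0.421
```

drive_tool --commands "36 0 0 0 0; 36 0 0 0 0; 36 0 0 0 0; 20 0 0 0 0; 10 0 0 0 0; 6 0 0 0 0; 6 0 0 -1 0; 6 0 0 -1 0"

```text
time: 34.65
tool_pos: [0.4119, -0.3507, 0.0803]
tool_rot: [-0.001, 0.891, 0.453, -0.0]
contact_force: [0.7, 0.4, 0.5]
gripper_width: 0.07
```

```bash
python3 - <<'E'
from h import *
s=manip.state();print(wt(s['tool_pos']))
plan([(.45,-.26,.11,72,72),(.4432,-.125,.075,90,72)],1)
E
```

```text
[0.01558159 0.00306343]
t 34.65 at [ 0.4119 -0.3507  0.0803] yaw 53.9 F [0.7 0.4 0.5] w 5.9
72 1 -0.24 -0.31 -5.7; 72 1 -0.13 -0.3 -5.6; 72 1 -0.04 -0.31 -5.5; 72 0.24 0.02 -0.07 -1.3; 72 1 -0.38 0.28 -4.3; 72 1 -0.3 0.27 -4.2; 72 1 -0.22 0.26 -4.1; 72 1 -0.15 0.26 -4 8
72 0.36 -0.02 0.1 -1.4 1
```

drive_tool --commands "72 1 -0.24 -0.31 -5.7; 72 1 -0.13 -0.3 -5.6; 72 1 -0.04 -0.31 -5.5; 72 0.24 0.02 -0.07 -1.3; 72 1 -0.38 0.28 -4.3; 72 1 -0.3 0.27 -4.2; 72 1 -0.22 0.26 -4.1; 72 1 -0.15 0.26 -4"

```text
time: 35.65
tool_pos: [0.4437, -0.1359, 0.0773]
tool_rot: [-0.0, 0.715, 0.699, -0.0]
contact_force: [-0.1, -0.5, 0.3]
gripper_width: 0.843
```

drive_tool --commands "72 0.36 -0.02 0.1 -1.4; 72 0 0 0 0; 72 0 0 0 0; 72 0 0 0.3 0; 72 0 0 0.3 0; 72 0 0 0 0; 72 0 0 0 0; 72 0 0 0 0"

```text
time: 36.65
tool_pos: [0.4442, -0.1256, 0.0573]
tool_rot: [0.0, 0.707, 0.707, 0.0]
contact_force: [-0.1, -0.4, 0.5]
gripper_width: 0.842
```

```bash
python3 - <<'E'
from seg import *
plan([(.443,-.125,.0185,90,72)])
snap('top','t8.png'); im=cv2.imread('pics/raw_t8.png')
w,g=warp(im,.032,T,PH,.14); w=w.astype(int); wood=((w[...,2]>190)&(w[...,0]>140))
for x in np.arange(.08,-.06,-.005):
    print('%+.3f '%x+''.join('#' if wood[np.abs(g-x).argmin(),np.abs(g-y).argmin()] else ('.' if w[np.abs(g-x).argmin(),np.abs(g-y).argmin()].max()<65 else '-') for y in np.arange(.11,-.11,-.0025)))
gray=w.mean(2); c=lambda v:np.abs(g-v).argmin()
def edges(prof): # 50% crossings around dark interior
    t=130; k=np.where(np.diff((prof>t).astype(int))!=0)[0]; return g[k].round(4)
for y in(-.035,-.01,.012,.035): print('x edges at y',y,edges(gray[:,c(y)]))
for x in(.0,.015,.03): print('y edges at x',x,edges(gray[c(x),:]))
E
```

```text
t 36.65 at [ 0.4442 -0.1256  0.0573] yaw 90.0 F [-0.1 -0.4  0.5] w 71.9
72 0.02 -0.03 1 -0; 72 0 -0.01 0.29 -0 2
+0.080 ----------------------------------------------------------------------------------------
+0.075 ----------------------.---------------...---..---...------.-.----.----------------------
+0.070 -----------.....................---------------------------------------......-----------
+0.065 ------------------------##############################################--.....-----------
+0.060 ------------#######################################---#######-----####--.....-----------
+0.055 ------------######################################--.--######-----#####-.....-----------
+0.050 ------------########################################-#################--.....-----------
+0.045 ------------#########-########################################---------......-----------
+0.040 ------------########--------------------------------------......-----------..-----------
+0.035 ------------#########---........................................--#########-------------
+0.030 -------------#######
[... 1585 characters left out ...]
-------------------
-0.055 ----------------------------------------------------------------------------------------
-0.060 ----------------------------------------------------------------------------------------
x edges at y -0.035 [-0.1362 -0.0952 -0.0848 -0.0442 -0.0178  0.0428  0.0693  0.0978]
x edges at y -0.01 [-0.0958 -0.0863 -0.0442 -0.0178  0.0418  0.0688  0.0978]
x edges at y 0.012 [-0.0952 -0.0858 -0.0442 -0.0178  0.0408  0.0678  0.0978]
x edges at y 0.035 [-0.0952 -0.0858 -0.0442 -0.0178  0.0398  0.0668  0.0978]
y edges at x 0.0 [-0.0778 -0.0512  0.0528  0.0618  0.0703  0.0798]
y edges at x 0.015 [-0.0772 -0.0512  0.0532  0.0802]
y edges at x 0.03 [-0.0778 -0.0518  0.0538  0.0812]
```

A moved only 1–3 mm and turned about 2.5°, since the finger span at the tips is about 61 mm. I'll spread once more at opening 41, further toward +y to straighten A.

```bash
python3 - <<'E'
from h import *
x,y=tw(.0175,.022);print(x,y)
plan([(.444,-.1256,.075,90,30),(x,y,.10,54,6),(x,y,.06,54,6),(x,y,.0195,54,6)],1)
E
```

```text
0.424589072951996 -0.33648786803886943
t 36.7 at [ 0.4441 -0.1256  0.0573] yaw 90.0 F [-0.4  0.   0.4] w 71.8
30 -0 -0 -0.59 -0; 6 -1 -0.09 -0.12 5.1; 6 -1 -0 -0.12 5.1; 6 -1 0.09 -0.12 5.1; 6 -1 0.17 -0.12 5.2; 6 -1 0.27 -0.12 5.3; 6 -1 0.37 -0.12 5.4; 6 -0.84 0.41 -0.11 4.8 8
6 0 0 1 -0; 6 0 0 0.33 -0; 6 0 0 1 -0; 6 0 0 0.35 -0 4
```

drive_tool --commands "72 0 0 -0.59 0; 6 -1 -0.09 -0.12 5.1; 6 -1 0 -0.12 5.1; 6 -1 0.09 -0.12 5.1; 6 -1 0.17 -0.12 5.2; 6 -1 0.27 -0.12 5.3; 6 -1 0.37 -0.12 5.4; 6 -0.84 0.41 -0.11 4.8"

```text
time: 37.7
tool_pos: [0.4246, -0.338, 0.1016]
tool_rot: [0.001, 0.892, 0.452, 0.0]
contact_force: [-0.5, -0.3, -0.7]
gripper_width: 0.071
```

drive_tool --commands "6 0 0 1 0; 6 0 0 0.33 0; 6 0 0 0 0; 6 0 0 0 0; 6 0 0 0.6 0; 6 0 0 0.4 0; 6 0 0 0.3 0; 6 0 0 0 0"

```text
time: 38.7
tool_pos: [0.4236, -0.3356, 0.0193]
tool_rot: [-0.001, 0.891, 0.454, -0.0]
contact_force: [0.2, 0.3, 0.1]
gripper_width: 0.069
```

```bash
python3 - <<'E'
from h import *
s=manip.state();print(wt(s['tool_pos']),s['tool_pos'][2],s['contact_force'])
E
```

```text
[0.01616432 0.02209382] 0.019250703063881016 [0.17526423 0.26155962 0.08960728]
```

drive_tool --commands "20 0 0.05 0 0; 32 0 0 0 0; 38 0 0 0 0; 41 0 0 0 0; 41 0 0 0 0; 41 0 0 0 0; 41 0 0 0 0; 41 0 0 0 0"

```text
time: 39.7
tool_pos: [0.4259, -0.3376, 0.0211]
tool_rot: [0.001, 0.891, 0.454, 0.0]
contact_force: [1.9, -0.8, 0.6]
gripper_width: 0.482
```

drive_tool --commands "20 0 0 0 0; 6 0 0 0 0; 6 0 0 -1 0; 6 0 0 -1 0; 72 0.5 -0.3 -0.3 -4; 72 1 -0.3 0 -5; 72 1 -0.2 0 -5; 72 1 -0.2 0 -5"

```text
time: 40.7
tool_pos: [0.449, -0.229, 0.0893]
tool_rot: [-0.001, 0.803, 0.596, -0.0]
contact_force: [0.1, 0.4, 0.1]
gripper_width: 0.843
```

```bash
python3 - <<'E'
from h import *
plan([(.4435,-.125,.06,90,72)],1)
E
```

```text
t 40.7 at [ 0.449  -0.229   0.0893] yaw 73.1 F [0.1 0.4 0.1] w 72.0
72 1 -0.36 0.3 -5.2; 72 1 -0.26 0.29 -5; 72 1 -0.17 0.29 -4.9; 72 0.36 -0.03 0.1 -1.8 4
```

drive_tool --commands "72 1 -0.36 0.3 -5.2; 72 1 -0.26 0.29 -5; 72 1 -0.17 0.29 -4.9; 72 0.36 -0.03 0.1 -1.8; 72 0 0 0 0; 72 0 0 0 0; 72 0 0 0 0; 72 0 0 0 0"

```text
time: 41.7
tool_pos: [0.4444, -0.1267, 0.0606]
tool_rot: [0.0, 0.708, 0.706, 0.0]
contact_force: [-0.4, -0.8, -0.2]
gripper_width: 0.843
```

```bash
cat >> seg.py <<'E'
def tray_report(name):
    snap('top',name); im=cv2.imread('pics/raw_'+name)
    w,g=warp(im,.032,T,PH,.14); gray=w.astype(int).mean(2); c=lambda v:np.abs(g-v).argmin()
    e=lambda p:g[np.where(np.diff((p>130).astype(int))!=0)[0]].round(4)
    for y in(-.06,-.04,-.01,.012,.035): print('x edges at y',y,e(gray[:,c(y)]))
    for x in(.0,.015,.03): print('y edges at x',x,e(gray[c(x),:]))
E
python3 - <<'E'
from seg import *
plan([(.443,-.125,.0185,90,72)])
tray_report('t9.png')
E
```

```text
t 41.7 at [ 0.4444 -0.1267  0.0606] yaw 89.8 F [-0.4 -0.8 -0.2] w 72.0
72 0.04 -0.03 1 -0.1; 72 0.02 -0.02 0.4 -0.1 2
x edges at y -0.06 [-0.1188 -0.0442  0.0208  0.0232  0.0402  0.0478  0.0742  0.0982]
x edges at y -0.04 [-0.1328 -0.0928 -0.0698 -0.0672 -0.0548 -0.0442 -0.0178  0.0468  0.0742
  0.0978]
x edges at y -0.01 [-0.0962 -0.0863 -0.0442 -0.0178  0.0462  0.0738  0.0978]
x edges at y 0.012 [-0.0952 -0.0863 -0.0442 -0.0178  0.0452  0.0728  0.0972]
x edges at y 0.035 [-0.0952 -0.0858 -0.0442 -0.0173  0.0452  0.0722  0.0978]
y edges at x 0.0 [-0.0778 -0.0512  0.0538  0.0802]
y edges at x 0.015 [-0.0772 -0.0512  0.0538  0.0802]
y edges at x 0.03 [-0.0778 -0.0518  0.0542  0.0812]
```

The gap is now about 65.5 mm by 107 mm with its centre at robot tray coordinates (0.0185, 0.003). Grip the block.

drive_tool --commands "72 0.05 -0.03 0.8 0; 72 0.02 0 0.4 0; 72 0 0 0.15 0; 72 0 0 0 0; 45 0 0 0 0; 45 0 0 0 0; 45 0 0 0 0; 45 0 0 0 0"

```text
time: 42.75
tool_pos: [0.4444, -0.1245, 0.0211]
tool_rot: [0.001, 0.708, 0.706, 0.0]
contact_force: [-0.0, 0.3, 5.5]
gripper_width: 0.618
```

drive_tool --commands "45 0 0 -0.3 0; 45 0 0 -0.6 0; 45 0 0 -0.9 0; 45 0 0 -0.3 0; 45 -0.5 -0.1 0 4; 45 -0.8 -0.1 0 4; 45 -0.8 0 0 4; 45 -0.8 0 0 4"

```text
time: 43.75
tool_pos: [0.4258, -0.2109, 0.0812]
tool_rot: [-0.001, 0.801, 0.599, -0.001]
contact_force: [-0.2, 0.4, -0.3]
gripper_width: 0.618
```

```bash
python3 - <<'E'
from h import *
x,y=tw(.0185,.003)
plan([(x,y,.08,54.2,45)],.9)
E
```

```text
t 43.75 at [ 0.4258 -0.2109  0.0812] yaw 73.6 F [-0.2  0.4 -0.3] w 52.7
45 -0.9 0.19 0.01 3.8; 45 -0.9 0.25 0.01 3.8; 45 -0.9 0.31 0.01 3.9; 45 -0.9 0.39 0.01 4; 45 -0.84 0.43 0 3.9 5
```

drive_tool --commands "45 -0.9 0.19 0.01 3.8; 45 -0.9 0.25 0.01 3.8; 45 -0.9 0.31 0.01 3.9; 45 -0.9 0.39 0.01 4; 45 -0.84 0.43 0 3.9; 45 0 0 0 0; 45 0 0 0 0; 45 0 0 0 0"

```text
time: 44.75
tool_pos: [0.4159, -0.3505, 0.0809]
tool_rot: [-0.001, 0.889, 0.458, -0.0]
contact_force: [-0.3, 0.7, -0.2]
gripper_width: 0.616
```

```bash
python3 - <<'E'
from h import *
print(wt(manip.state()['tool_pos']))
x,y=tw(.0185,.003)
plan([(x,y,.048,54.2,45)],.9)
E
```

```text
[0.01870397 0.00559318]
t 44.75 at [ 0.4159 -0.3505  0.0809] yaw 54.5 F [-0.3  0.7 -0.2] w 52.6
45 -0.07 -0.01 0.9 0.3; 45 -0.02 0 0.2 0 2
```

drive_tool --commands "45 -0.07 0 0.8 0.3; 45 -0.02 0 0.2 0; 45 0 0 0.1 0; 45 0 0 0.1 0; 45 0 0 0 0; 45 0 0 0 0; 45 0 0 0 0; 45 0 0 0 0"

```text
time: 45.75
tool_pos: [0.4147, -0.3537, 0.0458]
tool_rot: [0.0, 0.89, 0.455, 0.0]
contact_force: [0.3, -0.0, -0.9]
gripper_width: 0.618
```

```bash
python3 - <<'E'
from h import *
s=manip.state();print(wt(s['tool_pos']),s['tool_pos'][2],s['contact_force'],yaw(s))
E
```

```text
[0.01965845 0.00226082] 0.04575592939403475 [ 0.25040526 -0.00206797 -0.85152481] 54.17976691617422
```

The block's underside is at about 25 mm with no contact force, so it is inside the frame. Lower the rest and release.

drive_tool --commands "45 0 0 0.2 0; 45 0 0 0.12 0; 45 0 0 0.06 0; 45 0 0 0 0; 60 0 0 0 0; 70 0 0 0 0; 70 0 0 0 0; 70 0 0 -0.3 0"

```text
time: 46.75
tool_pos: [0.4142, -0.3531, 0.0428]
tool_rot: [-0.001, 0.89, 0.455, -0.0]
contact_force: [0.2, -0.4, 1.0]
gripper_width: 0.819
```

drive_tool --commands "70 0 0 -0.8 0; 70 0 0 -1 0; 70 0 0 -0.8 0; 40 0 -1 0 0; 40 0 -1 0 0; 40 0 -1 0 0; 40 0 -0.5 0 0; 40 0 0 0 0"

```text
time: 47.75
tool_pos: [0.3293, -0.292, 0.1218]
tool_rot: [0.001, 0.89, 0.455, 0.0]
contact_force: [0.3, -0.9, 1.0]
gripper_width: 0.473
```

```bash
python3 - <<'E'
from seg import *
s=manip.state();print(s['time'],wt(s['tool_pos']),s['tool_pos'])
snap('side','s10.png'); im=cv2.imread('pics/raw_s10.png')
h=im[205:295,225:345].astype(int); wood=(h[:,:,2]>225)&(h[:,:,0]>150)
orange=(h[:,:,2]>120)&(h[:,:,0]<110)&(h[:,:,2]-h[:,:,0]>70)
for r in range(30,80,1): print(205+r,''.join('#' if wood[r,c] else ('o' if orange[r,c] else '.') for c in range(0,75)))
for n,dx,zz,e in [('blk top near',.028,.043,-.047)]:
  print([w2px('side',[*tw(.018+sx*.028+.004,.003+sy*.047),.043])[0].round(1) for sx in(-1,1) for sy in(-1,1)])
# handle bar: bright pixels left of tray
hm=(h.min(2)>150); 
E
```

```text
47.75 [-0.08573174  0.00198074] [ 0.32930581 -0.2920057   0.12177937]
235 ...........................................................................
236 ..............................................................o............
237 ...................o.............................................o.........
238 .................................................#######...................
239 .......................................#######...##############............
240 .......................................########..####..#################...
241 ........................###............########.#####..###################.
242 ......................###..#..........###...##..##########################.
243 ......................#.....#.........###..###.o..########################.
244 ......................#.......#.......########oooooooo...#################.
245 .....................#...o.....###...#########oooooooooooooo...#...######..
246 .....................#..oo.......##..########.ooooooooooooooooo..########..
247 .....................#...oo.........#########oooooooooooooooooo..#
[... 2362 characters left out ...]
...............................................
278 ............o..............................................................
279 ...........................................................................
280 ...........................................................................
281 ...........................................................................
282 .............o.....................................oooo....................
283 ....................................................oooo...................
284 ..............o......................................ooo...................
[array([264.9, 262.2]), array([272. , 241.2]), array([282.7, 264.9]), array([289. , 243.6])]
```

All three nest flat: the block's top edge matches a 43 mm height. Now grip the handle and push home about 143 mm along +tool y.

drive_tool --commands "40 0 -0.04 1 0; 40 0 0 1 0; 40 0 0 1 0; 40 0 0 0.45 0; 40 0 0 0 0; 5 0 0 0 0; 5 0 0 0 0; 5 0 0 0 0"

```text
time: 48.8
tool_pos: [0.3294, -0.2924, 0.0192]
tool_rot: [0.001, 0.89, 0.455, 0.0]
contact_force: [0.2, 1.4, 5.8]
gripper_width: 0.079
```

drive_tool --commands "5 0 0 0 0; 5 0 0.2 0 0; 5 0 0.4 0 0; 5 0 0.5 0 0; 5 0 0.5 0 0; 5 0 0.5 0 0; 5 0 0.3 0 0; 5 0 0 0 0"

```text
time: 49.8
tool_pos: [0.3885, -0.3354, 0.0193]
tool_rot: [0.002, 0.89, 0.455, 0.001]
contact_force: [1.7, -2.6, 5.0]
gripper_width: 0.075
```

```bash
python3 - <<'E'
from h import *
s=manip.state();print(s['time'],wt(s['tool_pos']),s['tool_pos'],s['contact_force'],s['gripper_width'])
E
```

```text
49.8 [-0.01237104  0.0016378 ] [ 0.3884543  -0.33540348  0.01926987] [ 1.66150192 -2.58594846  4.97289773] 0.07511175568664578
```

drive_tool --commands "5 0 0.3 0 0; 5 0 0.5 0 0; 5 0 0.5 0 0; 5 0 0.4 0 0; 5 0 0.2 0 0; 5 0 0.1 0 0; 5 0 0 0 0; 5 0 0 0 0"

```text
time: 50.8
tool_pos: [0.4359, -0.37, 0.0193]
tool_rot: [0.002, 0.89, 0.455, -0.0]
contact_force: [-1.0, -1.7, 6.7]
gripper_width: 0.074
```

drive_tool --commands "5 0 0.1 0 0; 5 0 0.1 0 0; 5 0 0.08 0 0; 5 0 0.08 0 0; 5 0 0.05 0 0; 5 0 0 0 0; 5 0 0 0 0; 5 0 0 0 0"

```text
time: 51.8
tool_pos: [0.4437, -0.3756, 0.0192]
tool_rot: [-0.002, 0.89, 0.456, -0.002]
contact_force: [-10.1, 3.1, 14.5]
gripper_width: 0.075
```

```bash
python3 - <<'E'
from h import *
s=manip.state();print(s['time'],wt(s['tool_pos']),s['tool_pos'],s['contact_force'],s['gripper_width'])
E
```

```text
51.8 [0.05590521 0.00159917] [ 0.44366824 -0.3755665   0.019199  ] [-10.1215778    3.10098702  14.45508339] 0.07490000216153411
```

The force is rising with 2.7 mm unreached, so this looks like the home stop. One more nudge to confirm.

drive_tool --commands "5 0 0.1 0 0; 5 0 0.1 0 0; 5 0 0 0 0; 5 0 0 0 0; 5 0 0 0 0; 5 0 0 0 0; 5 0 0 0 0; 5 0 0 0 0"

```text
time: 52.8
tool_pos: [0.4437, -0.3755, 0.019]
tool_rot: [-0.009, 0.89, 0.456, -0.005]
contact_force: [-28.0, 16.5, 33.4]
gripper_width: 0.077
```

```bash
python3 - <<'E'
from seg import *
s=manip.state();print(s['time'],wt(s['tool_pos']),s['tool_pos'],s['contact_force'],s['gripper_width'])
E
```

```text
52.8 [0.05591801 0.00164378] [ 0.44370481 -0.37553794  0.01901574] [-27.98540804  16.45897182  33.35396786] 0.076743053506687
```

Hard stop: no further motion, force up. Relax the push, release, lift clear and verify home with the camera.

drive_tool --commands "5 0 -0.1 0 0; 5 0 -0.1 0 0; 5 0 -0.06 0 0; 5 0 0 0 0; 25 0 0 0 0; 36 0 0 0 0; 36 0 0 0 0; 36 0 0 -0.8 0"

```text
time: 53.8
tool_pos: [0.4425, -0.3729, 0.0391]
tool_rot: [-0.003, 0.89, 0.455, -0.001]
contact_force: [-0.3, 0.2, -0.4]
gripper_width: 0.422
```

drive_tool --commands "36 0 0 -1 0; 36 0 0 -1 0; 36 0 0 -1 0; 36 0 -1 -0.5 0; 36 1 -1 0 0; 36 1 -1 0 0; 36 1 -1 0 0; 36 1 0 0 0"

```text
time: 54.8
tool_pos: [0.416, -0.2054, 0.1459]
tool_rot: [-0.0, 0.89, 0.455, -0.0]
contact_force: [0.0, -1.1, 0.1]
gripper_width: 0.42
```

```bash
python3 - <<'E'
from seg import *
s=manip.state();print(s['time'],s['tool_pos'],s['contact_force'])
snap('top','t11.png'); im=cv2.imread('pics/raw_t11.png')
C=np.array([.5399,-.4474])
# z=.053 chest front edge and z=.032 handle bar along chest x, averaged over y
for z,lab in((.053,'chest'),(.032,'handle')):
  w,g=warp(im,z,C,PH,.19); gr=w.astype(int); c=lambda v:np.abs(g-v).argmin()
  p=gr[:,c(-.025):c(.025)].mean(1)
  print(lab,[(round(float(x),3),*p[c(x)].round().astype(int)) for x in np.arange(-.15,-.07,.004)])
E
```

```text
54.8 [ 0.41596805 -0.20540872  0.14592802] [ 0.03026569 -1.11107559  0.05954771]
chest [(-0.15, np.int64(86), np.int64(109), np.int64(142)), (-0.146, np.int64(81), np.int64(105), np.int64(140)), (-0.142, np.int64(78), np.int64(104), np.int64(139)), (-0.138, np.int64(78), np.int64(102), np.int64(136)), (-0.134, np.int64(109), np.int64(115), np.int64(134)), (-0.13, np.int64(172), np.int64(162), np.int64(166)), (-0.126, np.int64(161), np.int64(155), np.int64(164)), (-0.122, np.int64(94), np.int64(111), np.int64(140)), (-0.118, np.int64(75), np.int64(101), np.int64(137)), (-0.114, np.int64(75), np.int64(100), np.int64(136)), (-0.11, np.int64(76), np.int64(103), np.int64(138)), (-0.106, np.int64(76), np.int64(102), np.int64(137)), (-0.102, np.int64(75), np.int64(101), np.int64(137)), (-0.098, np.int64(76), np.int64(99), np.int64(132)), (-0.094, np.int64(91), np.int64(98), np.int64(112)), (-0.09, np.int64(89), np.int64(86), np.int64(83)), (-0.086, np.int64(84), np.int64(80), np.int64(76)), (-0.082, np.int64(142), np.int64(134), np.int64(126)), (-0.078, np.int64(158), np.int64(148), np.int6
[... 446 characters left out ...]
)), (-0.122, np.int64(156), np.int64(151), np.int64(162)), (-0.118, np.int64(91), np.int64(109), np.int64(140)), (-0.114, np.int64(75), np.int64(100), np.int64(136)), (-0.11, np.int64(75), np.int64(100), np.int64(136)), (-0.106, np.int64(76), np.int64(103), np.int64(138)), (-0.102, np.int64(76), np.int64(102), np.int64(138)), (-0.098, np.int64(75), np.int64(101), np.int64(137)), (-0.094, np.int64(76), np.int64(99), np.int64(132)), (-0.09, np.int64(91), np.int64(98), np.int64(112)), (-0.086, np.int64(90), np.int64(87), np.int64(84)), (-0.082, np.int64(83), np.int64(78), np.int64(74)), (-0.078, np.int64(140), np.int64(132), np.int64(124)), (-0.074, np.int64(158), np.int64(148), np.int64(139))]
```

The handle is now 156.5 mm from where it stood at the outer stop, against a full travel of 156 mm. The tray is home and the arm is clear, so I'll hand in.

```bash
python3 -c "
from plant import manip
print(manip.job_done(), manip.state()['time'])"
```

```text
the job is handed in; nothing more can be done
the job is handed in; nothing more can be done
```

I pulled the tray to its outer stop and packed square B at the front, square A turned round at the rear and the sanding block between them. I then pushed the tray home and handed the job in at about 55 s.

- **What went wrong on the way:** The first lowering of the block hit a square with 52 N on the wrist. It slid the tray about 13 mm in and closed the gap between the squares to 58 mm. The top camera read about 4 mm off from the gripper, which I only found then. I set the block down, spread the squares to a gap of about 65 mm with the fingers, and regripped. The second lowering met no contact force on the way in. I can't rule out that the 52 N passed the 40 N limit on the arm and gripper body; the load appeared to go through the block in the fingers.
- **Packing check:** The last side picture, before the push, showed all three nested, with the block's top edge at the height it should have on the tray floor. I checked flatness only from the cameras.
- **Tray check:** The tray met a hard stop at about 32 N. The final top picture puts the handle 156.5 mm from its outer-stop position, against 156 mm of travel. The gap from handle to chest front measured 41 mm, against 39.5 mm by my own reckoning.
- **Disagreement:** The side camera placed the packed parts about 4 mm and the tray and chest 8 to 10 mm off my working frame. I relied on the gripper's own contacts instead.
- **Bystanders:** I planned every move clear of the jar, oil can and tape, but did not measure their positions again at the end.

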